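# Open the handwash dispenser for its refill

## Robot

A 6-joint arm with a two-finger parallel gripper is mounted at the origin on the work surface. World frame = base frame: x ahead of the robot, y to its left, z up, the work surface at z = 0. Lengths are in m, angles in rad, forces in N, time in s.
With the tool pointing down it reaches from about 0.325 to 0.85 m from the base axis. Payload 4.4 kg.
Tool frame: the origin (TCP) lies at the very end of the fingers, on their centre line; the grasp point (between the pads) lies env.grip_depth behind it (env.grip_depth is the distance from the TCP to the grasp point, in m); z points along the fingers, y is the direction in which the jaws open and shut (so a half turn about z gives the same grasp; the last joint's range is limited). The gripper opens to 94 mm and grips with 3 to 60 N. Pads are 16 mm wide; open, the fingers measure 119 mm over their backs; the gripper's body (75 mm by 177 mm) begins 78 mm behind the grasp point.
Start: joints at [-1.347, 0.207, 1.542, -0, 1.393, -0.15], TCP at [0.21, -0.535, 0.182] pointing down, gripper open.
Joint ranges: [-2.73, 2.73], [-0.86, 2.22], [0.23, 2.46], [-1.11, 4.25], [0.08, 2.63], [-2.82, 2.82]. Speed limits (rad/s): [2.79, 2.79, 3.14, 3.14, 3.14, 3.14].

## Interface

Orientations are given as [roll, pitch, yaw] about the fixed x, y, z axes, in that order (R = Rz(yaw) Ry(pitch) Rx(roll)).
In Python, from cell import get_state, eyes, env gives the robot as it stands.
- The arm moves only by the tool servo_tool, never from a script. Its argument "motion" is a list of rows, each a list of 7 numbers: the turn, a rotation vector about the world's x, y, z in degrees, then the shift along the world's x, y, z in mm, then the opening, from 0 (shut) to 1 (fully open). A call has 1 to 20 rows; each row shifts and turns the pose as measured when the row begins; what a row does not reach is not made up. A row lasts 1/12 s, in which the tool goes at most 41.7 mm and 7.16 degrees, less where a joint would pass 70% of its speed; a pose out of reach is approached as far as the arm can. A call is refused whole if a number of a shift passes 41.7 or a number of a turn 7.16, either way. A call with a gripper value outside its range is refused whole. The fingers move at their own pace and stop on an object; "force" is the grip in N (left out, the last holds). Time passes only in rows, so rows that do not move let the fingers close. It gives the time, the measured TCP pose, the force and the opening at its end, in the units of the state.
- get_state(): the state, without advancing time (a new reading comes with each control period).
- eyes.get_image(name): name is "scene" or "top" or "wrist"; returns a dict with "image" (400x640x3 uint8, red, green, blue), "range_z" (400x640 float32, m along the optical axis (not along the pixel's ray), 0 where there is no reading), "K" (3x3 intrinsics, pixels), "R" (3x3) and "t" (3): a world point X has camera coordinates R X + t. Camera axes: x right, y down, z forward; pixel columns grow to the right and rows downward; lengths in m; the calibration is good to about 2 mm. A picture is of the moment at which its call begins.
- env.close_job(): hands the job in, once; it reports no verdict.
Trained networks look in the newest picture that a camera, given by its name, has taken for a name from the list of things; names that differ only in an ending like _2 or _b are one class to them, and where a whole thing is asked for, a point or a joint stands for the part that bears it (a point fixed in the world has none). Each returns a list of dicts, best first, with "confidence" (0 to 1); they miss things now and then, are a little off and sometimes report something else, mostly with a low value. They report only what shows in the picture. A call takes as long as a camera call. They do not tell look-alikes from the thing itself.
- eyes.trace(camera, thing): "region" (400x640 bool, what is visible of it) and "pixel" ([column, row] in pixels, amid what is visible of it).
- eyes.place_of(camera, thing): "pixel" ([column, row] in pixels: a listed point, or the origin of a listed thing).
The state is a dict: "t": time; "joint_pos": joint angles; "dq": joint speeds; "joint_torque": joint torques, N m; "eef_pos": TCP position; "ee_rot": TCP orientation; "wrist_force": force on the tool from outside, world axes, zero at the start; "wrist_torque": the same for the moment, N m; "gripper_width": finger opening in m.
Only numpy, scipy, OpenCV 4.12 (cv2) and the standard library are available. Lean on these libraries where they do the work, as an engineer would, in place of code of your own. Each camera call takes 0.05 s, during which the arm holds its last target. There are 200 camera calls.

## Task

Get the locked handwash dispenser open for refilling: with the service key from the steel tray, push the pin into the small hole in the dispenser's front until the hidden catch lets go and the clear hood springs open. Then unscrew the filler cap on the slanted neck under it (anticlockwise, about a third of a turn; it stays on its strap) and swing it right back from the mouth, about a right angle or more. Leave the key lying flat, wholly inside its tray, and the other things on the table where they are.

Things in the scene. Friction and masses are not known exactly. Their poses are not given: they have to be found in the camera images.
- dispenser: The handwash dispenser, fixed: a white housing 150 deep (x) x 130 wide (y), 95 to 165 mm above the table, on a steel column and foot (foot reaches 113 mm forward), with a clear hood up to 257 mm. Origin: on the table under the housing's middle; x from its front to its back (away from the robot), y left, z up. Front face 75 mm in front of the origin; push bar 14 mm beyond it, 94 to 102 mm high.
- keyhole (a point): The small black-rimmed access hole, 14 x 14 mm square, on the middle of the front face, 145 mm above the table; this point is its centre in the plane of the front face (axes as the dispenser's). It runs level along the dispenser's x. The catch plate (34 wide, 18 mm high) lies 13 mm behind the front face, with free space beyond.
- latch (a joint): The hidden spring catch behind the hole: m pushed in along the dispenser's x, 0 to 0.010. The hood is let go at about 0.005. The spring pushes back with 2 N at rest, 5 N when fully in.
- hood (a joint): The clear hood (150 x 130 x 92 mm, 160 g) over the filler cap, hinged along its lower back edge: rad, 0 shut and latched, 2.5 fully back. Once unlatched its spring opens it fully, up and away from the robot, in about 2 s; it stays open.
- key_grip (a point): The service key, loose in the tray, 140 mm long, about 90 g: a black handle 75 long x 16 wide x 22 mm high with an 8 mm steel pin, 65 mm long, round-ended, out of one end on the handle's middle line, 11 mm above its underside. This point is the middle of the handle, half-way up; x points along the key to the pin's end, z up.
- key_tip (a point): The very end of the key's pin, 102.5 mm along x from the middle of the handle.
- tray: The shallow steel tray for the key, 225 long (x) x 135 wide (y) x 14 mm high, walls and floor 3 mm, fixed. Origin: centre of its underside, on the table; x along its length, z up. It may stand on the left or the right of the table.
- cap_center (a point): The ribbed grey filler cap under the hood, 56 mm across, 26 mm high, on a slanted neck. This point is on its axis, half-way up; z points along the axis out of the mouth (shut: 30 degrees from vertical, leaning to the dispenser's front, not sideways); x, y turn with the cap. A 16 mm strap crosses the top to a hinge behind, 6 mm above the cap; both sides are free, 18 mm and more below it too.
- cap (a joint): Turn of the cap about its axis: rad, 0 screwed tight, grows anticlockwise seen from its top, stop at 2.5. Its threads hold it down until 1.85; starts between 0 and 0.3. Needs about 0.15 N m and rises 1 mm per rad.
- cap_hinge (a point): Centre of the hinge between neck and strap, on the upper back side of the neck, 42 mm behind the cap's axis and 5 mm lower along that axis than the cap's middle; the hinge axis is level, along the dispenser's y (this point's axes are the dispenser's).
- strap (a joint): Swing of strap and cap together about the hinge: rad, 0 shut, grows as the cap goes up and back (away from the robot), stop at 1.95. Hardly moves while the cap is screwed on. Stiff: the cap stays where it is left.
- refill_center (a point): The refill jug, loose: pale plastic, 92 mm across, 196 mm tall; this point is its middle, half-way up.
- tumbler_a_center (a point): A steel tumbler, loose, 72 mm across, 95 mm tall; this point is its middle.
- tumbler_b_center (a point): Another such steel tumbler.
- duster_center (a point): A chalk duster, loose, 115 x 55 x 37 mm, lying on a child's slate (198 x 258 x 9 mm, fixed); this point is its middle.
- truck_center (a point): A wooden toy truck, loose, 150 x 80 x 79 mm; this point is its middle.
- stacker_center (a point): A ring-stacking toy, loose, one piece, 92 mm across, 142 mm tall; this point is its middle.
Not all that is in view belongs to the job. Of the things that look like the part that bears key_grip, the smaller one is meant.

How it is judged:
By the outcome, as a careful person would: the job done as asked, in the order asked, and still so for the second after the job is handed in, with the robot touching nothing.
It also fails if it takes over 72 s, if anything falls off the work surface, if the arm or the gripper's body presses on something with over 40 N, if the wrist force passes 120 N, or if a joint passes its speed limit or range.

## Working session

There is one attempt and no reset: what is moved stays moved. The work goes in short steps, Python scripts to look and compute and a tool call to move; the robot and the scene stay as the last step left them, time stands still between calls to the robot, and variables do not carry over. Pictures are saved under pics/ and viewed, about 8 in all and at most 12, crops included, and the job is handed in when it is done.

Besides the shell and the picture viewer there is one more tool, called after "Request:" by a JSON object that holds its "name" and its "arguments", one argument or row to a line. servo_tool: Moves the arm, as the interface text tells. Its arguments: {"type":"object","properties":{"motion":{"type":"array","items":{"type":"array","items":{"type":"number"}}},"force":{"type":"number"}},"required":["motion"]}

```bash
mkdir -p pics; ls; cat > h.py <<'E'
import numpy as np, cv2
from cell import get_state, eyes, env
def shot(cam,name=None):
    d=eyes.get_image(cam)
    if name: cv2.imwrite(f'pics/{name}.png',d['image'][:,:,::-1])
    return d
def back(d,px,z):  # pixel + depth -> world
    px=np.atleast_2d(px).astype(float); z=np.atleast_1d(z)
    r=np.c_[px,np.ones(len(px))]@np.linalg.inv(d['K']).T*z[:,None]
    return (r-d['t'])@d['R']
def atz(d,px,h): # intersect pixel ray with world height h
    r=d['R'].T@np.linalg.inv(d['K'])@np.array([px[0],px[1],1.]); c=-d['R'].T@d['t']
    return c+r*(h-c[2])/r[2]
def cloud(d,m):
    v,u=np.nonzero(m&(d['range_z']>0)); return back(d,np.c_[u,v],d['range_z'][v,u])
def proj(d,X):
    p=(np.atleast_2d(X)@d['R'].T+d['t'])@d['K'].T; return p[:,:2]/p[:,2:]
E
python3 - <<'E'
from h import *
print(env.grip_depth,get_state())
ims=[]
for c in ['top','scene']:
    d=shot(c,c+'0'); print(c,'cam at',-d['R'].T@d['t'])
    for n in ['dispenser','keyhole','key_grip','key_tip','tray','cap_center','cap_hinge','refill_center','tumbler_a_center','duster_center','truck_center','stacker_center']:
        for r in eyes.place_of(c,n)[:3]:
            u,v=np.round(r['pixel']).astype(int); z=d['range_z'][min(v,399),min(u,639)]
            print(c,n,round(r['confidence'],2),(u,v),back(d,[u,v],z).round(3)[0])
E
```

```text
pics
0.0188 {'t': 0.0, 'joint_pos': array([-1.34751009e+00,  2.07389804e-01,  1.54290775e+00, -1.71071445e-05,
        1.39348478e+00, -1.50509788e-01]), 'dq': array([-0.00034063, -0.00153462, -0.0031289 , -0.00108171, -0.00152367,
       -0.00161573]), 'joint_torque': array([ 6.48502119e-04, -3.70873904e+01, -2.81415206e+01,  7.00584822e-02,
        3.60935996e-02, -1.58963121e-04]), 'eef_pos': array([ 0.20975435, -0.53448232,  0.18132991]), 'ee_rot': array([-3.13942520e+00, -3.11683962e-04,  3.73798724e-01]), 'wrist_force': array([-0.17202947,  0.99890656,  0.37550294]), 'wrist_torque': array([-0.02413766, -0.04568039,  0.01171999]), 'gripper_width': 0.0940218594170101}
top cam at [ 0.27392234 -0.01765507  1.5540391 ]
top dispenser 0.61 (np.int64(284), np.int64(158)) [0.57  0.059 0.261]
top keyhole 0.74 (np.int64(285), np.int64(168)) [0.564 0.063 0.139]
top key_grip 0.65 (np.int64(198), np.int64(272)) [0.211 0.375 0.029]
top key_grip 0.59 (np.int64(225), np.int64(207)) [0.445 0.29  0.003]
top key_tip 0.75 (np.int64(231), np.int64(253)) [0.277 0.265 0.001]
top key_tip 0.57 (np.int64
[... 1545 characters left out ...]
  0.042]
scene cap_hinge 0.91 (np.int64(311), np.int64(269)) [0.683 0.077 0.256]
scene refill_center 0.57 (np.int64(210), np.int64(234)) [ 0.696 -0.24   0.148]
scene tumbler_a_center 0.68 (np.int64(374), np.int64(331)) [0.666 0.257 0.002]
scene duster_center 0.77 (np.int64(255), np.int64(193)) [ 0.478 -0.262  0.042]
scene duster_center 0.51 (np.int64(309), np.int64(267)) [0.681 0.07  0.257]
scene duster_center 0.4 (np.int64(376), np.int64(335)) [0.674 0.266 0.006]
scene truck_center 0.96 (np.int64(452), np.int64(347)) [0.62  0.447 0.061]
scene stacker_center 0.94 (np.int64(189), np.int64(168)) [ 0.532 -0.465  0.104]
scene stacker_center 0.49 (np.int64(374), np.int64(334)) [0.674 0.261 0.004]
```

View pics/top0.png

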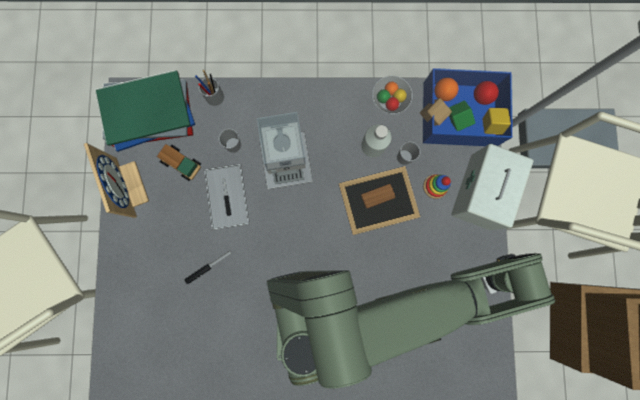

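View pics/scene0.png

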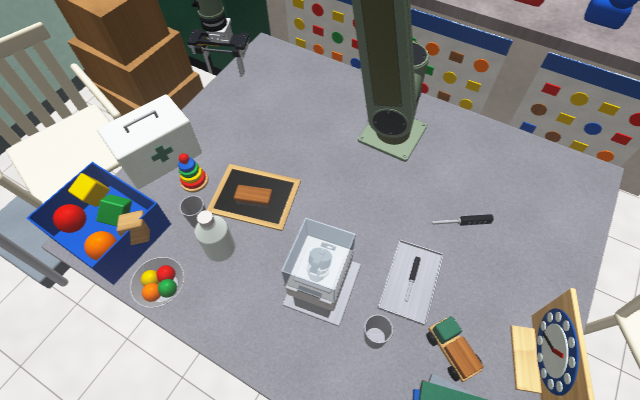

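The top view shows the tray at (226,197) with the smaller key in it, its handle at (228,206) and its pin end at about (225,178). A larger look-alike lies at (200,272), and the dispenser is at (284,150) with its front facing the robot. I'll fit the poses from depth.

```bash
python3 - <<'E'
from h import *
for c in ['top','scene']:
    d=shot(c)
    full=cloud(d,np.ones((400,640),bool))
    s=full[(abs(full[:,2]-.257)<.006)&(abs(full[:,0]-.63)<.13)&(abs(full[:,1]-.06)<.13)]
    print(c,'hood',len(s),cv2.minAreaRect(s[:,:2].astype(np.float32)))
    t=full[(full[:,2]>.008)&(full[:,2]<.02)&(abs(full[:,0]-.62)<.2)&(abs(full[:,1]-.06)<.13)]
    for n in ['tray','key_grip']:
        for r in eyes.trace(c,n)[:2]:
            if r['confidence']<.3: continue
            P=cloud(d,r['region']); 
            # z=0.012 plane for tray via rays
            v,u=np.nonzero(r['region']); h={'tray':.014,'key_grip':.02}[n]
            Q=np.array([atz(d,p,h) for p in np.c_[u,v]])[:,:2].astype(np.float32)
            print(c,n,r['confidence'],np.round(r['pixel']),cv2.minAreaRect(Q),P[:,2].mean())
    for n in ['key_tip','key_grip']:
        for r in eyes.place_of(c,n)[:2]: print(c,n,r['confidence'],atz(d,r['pixel'],.014))
    for r in eyes.place_of(c,'keyhole')[:1]: print(c,'kh',atz(d,r['pixel'],.145))
    for n in ['cap_center','cap_hinge']:
        for r in eyes.place_of(c,n)[:1]: print(c,n,r['confidence'],atz(d,r['pixel'],.2))
E
```

```text
top hood 1839 ((0.6384740471839905, 0.06987746804952621), (0.15216153860092163, 0.13058678805828094), 9.22024154663086)
top tray 0.82 [229. 197.] ((0.4851319491863251, 0.2845369577407837), (0.22728128731250763, 0.13653044402599335), 8.031007766723633) 0.003566718357189702
top key_grip 0.72 [204. 267.] ((0.22874951362609863, 0.34331950545310974), (0.02192883938550949, 0.1816452145576477), 33.8123664855957) 0.026420947915095493
top key_tip 0.67 [0.54145342 0.28731844 0.014     ]
top key_tip 0.65 [0.27947982 0.26570412 0.014     ]
top key_grip 0.86 [0.20668412 0.37671028 0.014     ]
top key_grip 0.59 [0.4626804  0.28401136 0.014     ]
top kh [0.56514034 0.06028011 0.145     ]
top cap_center 0.3 [ 0.46194652 -0.23204333  0.2       ]
top cap_hinge 0.69 [0.68255087 0.07601954 0.2       ]
scene hood 3303 ((0.6368970274925232, 0.07129330933094025), (0.15267781913280487, 0.13072973489761353), 9.462813377380371)
scene tray 0.92 [413. 283.] ((0.48551785945892334, 0.2856459617614746), (0.23557525873184204, 0.1381014734506607), 8.629176139831543) 0.004877483375310651
scene key_grip 0.8 [470. 223.] ((0.22584006190299988, 0.34683921933174133), (0.031968604773283005, 0.17928187549114227), 29.811399459838867) 0.024219614183888117
scene key_grip 0.63 [416. 270.] ((0.47881123423576355, 0.2858395278453827), (0.13308195769786835, 0.018462367355823517), 10.894438743591309) 0.02135163284986197
scene key_tip 0.78 [0.54754978 0.29797574 0.014     ]
scene key_tip 0.65 [0.44872207 0.27852296 0.014     ]
scene key_grip 0.93 [0.21636503 0.37830271 0.014     ]
scene key_grip 0.73 [0.44826949 0.28430806 0.014     ]
scene cap_hinge 0.96 [0.66232057 0.06705    0.2       ]
```

Request:
{"name": "servo_tool", "arguments": {
  "motion": [
    [0, 0, 7, 0, 41, 10, 1],
    [0, 0, 7, 0, 41, 10, 1],
    [0, 0, 7, 0, 41, 10, 1],
    [0, 0, 7, 0, 41, 10, 1],
    [0, 0, 7, 0, 41, 10, 1],
    [0, 0, 7, 10, 41, 10, 1],
    [0, 0, 7, 10, 41, 10, 1],
    [0, 0, 0, 10, 41, 10, 1],
    [0, 0, 0, 10, 41, 0, 1],
    [0, 0, 0, 10, 41, 0, 1],
    [0, 0, 0, 10, 41, 0, 1],
    [0, 0, 0, 10, 41, 0, 1],
    [0, 0, 0, 10, 41, 0, 1],
    [0, 0, 0, 10, 41, 0, 1],
    [0, 0, 0, 10, 41, 0, 1],
    [0, 0, 0, 10, 41, 0, 1],
    [0, 0, 0, 10, 41, 0, 1],
    [0, 0, 0, 10, 41, 0, 1]
  ],
  "force": 40
}}

```text
t: 3.6
eef_pos: [0.329, 0.1929, 0.259]
ee_rot: [3.124, -0.004, 1.243]
wrist_force: [0.2, -1.6, 0.4]
gripper_width: 0.0938
```

Request:
{"name": "servo_tool", "arguments": {
  "motion": [
    [0, 0, -7, 12, 10, 0, 1],
    [0, 0, -7, 12, 10, 0, 1],
    [0, 0, -7, 12, 10, 0, 1],
    [0, 0, -7, 12, 10, 0, 1],
    [0, 0, -7, 12, 10, 0, 1],
    [0, 0, -7, 12, 10, 0, 1],
    [0, 0, -7, 12, 10, 0, 1],
    [0, 0, -7, 12, 10, 0, 1],
    [0, 0, -5, 12, 10, 0, 1],
    [0, 0, 0, 5, 0, 0, 1]
  ]
}}

```text
t: 4.43
eef_pos: [0.4439, 0.2989, 0.2589]
ee_rot: [3.125, -0.008, 0.156]
wrist_force: [-0.5, -1.2, -0.2]
gripper_width: 0.094
```

```bash
python3 - <<'E'
from h import *
s=get_state(); print(s['t'],s['eef_pos'],s['ee_rot'],s['joint_pos'])
d=shot('wrist','w1'); print('cam',-d['R'].T@d['t'])
F=cloud(d,np.ones((400,640),bool))
m=(F[:,2]>.016)&(F[:,2]<.03)&(abs(F[:,0]-.485)<.12)&(abs(F[:,1]-.285)<.07)
P=F[m]; print(len(P),cv2.minAreaRect(P[:,:2].astype(np.float32)),P[:,2].max())
# height restricts: handle top ~.025, walls .014, pin top .018
for lo,hi in [(.021,.028)]:
    Q=F[(F[:,2]>lo)&(F[:,2]<hi)&(abs(F[:,0]-.485)<.12)&(abs(F[:,1]-.285)<.07)]
    print('handle',len(Q),cv2.minAreaRect(Q[:,:2].astype(np.float32)),Q.mean(0))
for n in ['key_grip','key_tip','tray']:
    for r in eyes.place_of('wrist',n)[:2]: print(n,r['confidence'],r['pixel'],atz(d,r['pixel'],.014))
    for r in eyes.trace('wrist',n)[:1]:
        v,u=np.nonzero(r['region']); Q=np.array([atz(d,p,.014) for p in np.c_[u,v][::5]])[:,:2].astype(np.float32)
        print(' trace',n,cv2.minAreaRect(Q))
E
```

```text
4.4333 [0.44385622 0.29885168 0.25890684] [ 3.12546914 -0.00775994  0.1564598 ] [ 0.44297365  0.07118281  1.53731497 -0.01767377  1.53021466  1.85806435]
cam [0.5106626  0.31272183 0.46134891]
720 ((0.5081825256347656, 0.27560633420944214), (0.09537393599748611, 0.2006758600473404), 76.83390808105469) 0.026920385650076328
handle 488 ((0.4528898000717163, 0.27937498688697815), (0.07722971588373184, 0.016528479754924774), 11.438935279846191) [0.45147022 0.27927955 0.02428858]
key_grip 0.76 [334.3, 171.5] [0.44526588 0.27649574 0.014     ]
 trace key_grip ((0.257110059261322, 0.30422356724739075), (0.01391981914639473, 0.08772474527359009), 29.841209411621094)
key_tip 0.78 [323.9, 266.5] [0.28513028 0.26729169 0.014     ]
key_tip 0.71 [334.5, 94.6] [0.55623798 0.29476062 0.014     ]
 trace key_tip ((0.25709691643714905, 0.3040241003036499), (0.015719324350357056, 0.0948159396648407), 27.790815353393555)
tray 0.67 [330.3, 146.7] [0.4815785  0.28869204 0.014     ]
 trace tray ((0.48352789878845215, 0.28472626209259033), (0.22386524081230164, 0.13573123514652252), 9.121817588806152)
```

Request:
{"name": "servo_tool", "arguments": {
  "motion": [
    [0.9, 0.5, 2, 9, -19, -20, 0.5],
    [0, 0, 0, 0, 0, -40, 0.5],
    [0, 0, 0, 0, 0, -40, 0.5],
    [0, 0, 0, 0, 0, -40, 0.5],
    [0, 0, 0, 0, 0, -40, 0.5],
    [0, 0, 0, 0, 0, -20, 0.5],
    [0, 0, 0, 0, 0, 0, 0.5]
  ]
}}

```text
t: 5.37
eef_pos: [0.4522, 0.2765, 0.0611]
ee_rot: [-3.137, -0.021, 0.198]
wrist_force: [-0.4, -0.1, -0.1]
gripper_width: 0.0502
```

```bash
python3 - <<'E'
from h import *
s=get_state(); print(s['t'],s['eef_pos'],s['ee_rot'])
d=shot('wrist','w2')
F=cloud(d,np.ones((400,640),bool))
Q=F[(F[:,2]>.021)&(F[:,2]<.028)&(abs(F[:,0]-.485)<.12)&(abs(F[:,1]-.285)<.06)]
print('handle',len(Q),cv2.minAreaRect(Q[:,:2].astype(np.float32)),Q.mean(0))
E
```

```text
5.3667 [0.45221897 0.27650955 0.061087  ] [-3.13684418 -0.02078958  0.19817424]
handle 1518 ((0.4527265429496765, 0.2792568802833557), (0.07811298966407776, 0.01663946732878685), 9.458952903747559) [0.45259345 0.27930161 0.02414352]
```

View pics/w2.png

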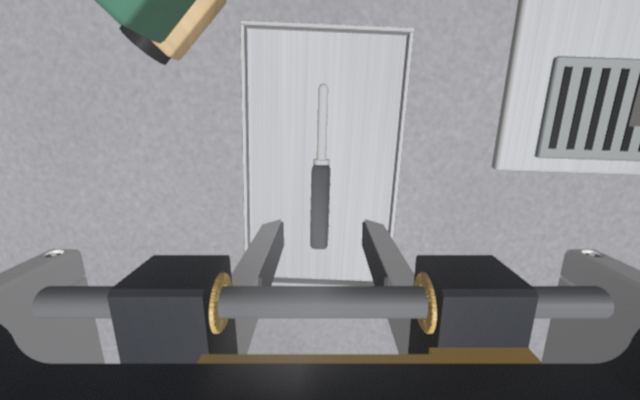

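The wrist view shows the key handle at (320,205), between the half-open fingers and clear of the tray walls. Next I lower and grip.

Request:
{"name": "servo_tool", "arguments": {
  "motion": [
    [0, 1.2, -1.8, 0, 3, -30, 0.5],
    [0, 0, 0, 0, 0, -21, 0.5],
    [0, 0, 0, 0, 0, -3, 0.5],
    [0, 0, 0, 0, 0, 0, 0],
    [0, 0, 0, 0, 0, 0, 0],
    [0, 0, 0, 0, 0, 0, 0],
    [0, 0, 0, 0, 0, 0, 0],
    [0, 0, 0, 0, 0, 0, 0],
    [0, 0, 0, 0, 0, 0, 0]
  ],
  "force": 40
}}

```text
t: 6.17
eef_pos: [0.4665, 0.2857, 0.026]
ee_rot: [-3.126, -0.032, 0.168]
wrist_force: [0.9, -0.4, -0.2]
gripper_width: 0.0104
```

```bash
python3 - <<'E'
from h import *
s=get_state(); print({k:np.round(v,3) for k,v in s.items()})
d=shot('wrist','w3')
E
```

```text
{'t': np.float64(6.167), 'joint_pos': array([0.385, 0.306, 1.775, 0.01 , 1.026, 1.783]), 'dq': array([ 0.001, -0.019, -0.01 , -0.   ,  0.004, -0.001]), 'joint_torque': array([-1.0000e-03, -3.6353e+01, -2.3326e+01,  2.8000e-02, -2.0500e-01,
       -1.0000e-03]), 'eef_pos': array([0.467, 0.286, 0.026]), 'ee_rot': array([-3.126, -0.032,  0.168]), 'wrist_force': array([ 0.899, -0.408, -0.159]), 'wrist_torque': array([0.007, 0.07 , 0.017]), 'gripper_width': np.float64(0.01)}
```

View pics/w3.png

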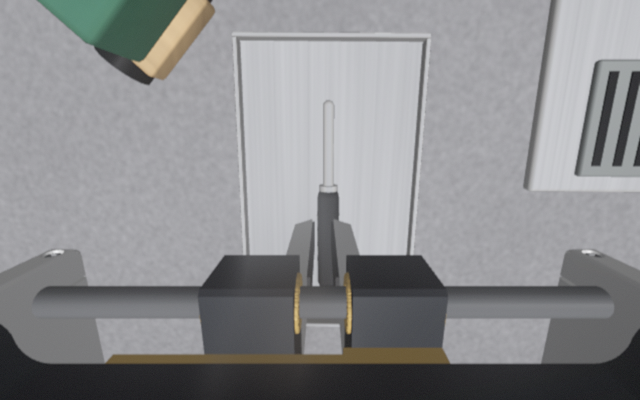

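The fingers are above or around the handle's top, with the width already below 16 mm, so this is not a proper grasp. I'll check where the key lies now, and how the arm behaves.

```bash
python3 - <<'E'
from h import *
d=shot('wrist')
F=cloud(d,np.ones((400,640),bool))
Q=F[(F[:,2]>.0215)&(F[:,2]<.028)&(abs(F[:,0]-.485)<.12)&(abs(F[:,1]-.285)<.02)]
print(len(Q),cv2.minAreaRect(Q[:,:2].astype(np.float32)),Q.max(0),Q.min(0))
for r in eyes.place_of('wrist','key_tip')[:2]: print(r['confidence'],atz(d,r['pixel'],.014))
s=get_state(); print(s['t'],s['eef_pos'],s['gripper_width'])
E
```

```text
1223 ((0.4535354971885681, 0.28015515208244324), (0.07667916268110275, 0.016223518177866936), 6.7837748527526855) [0.49128875 0.29182832 0.02659637] [0.41509959 0.27218611 0.02150855]
0.61 [0.55256291 0.29600921 0.014     ]
6.3167 [0.46595935 0.2854085  0.02523531] 0.0008759288198872102
```

Request:
{"name": "servo_tool", "arguments": {
  "motion": [
    [0, 0, 0, 0, 0, 20, 0.5],
    [0, 0, 0, 0, 0, 0, 0.5]
  ]
}}

```text
t: 6.48
eef_pos: [0.4651, 0.285, 0.0448]
ee_rot: [-3.127, -0.028, 0.167]
wrist_force: [0.5, 0.8, 0.8]
gripper_width: 0.0109
```

Request:
{"name": "servo_tool", "arguments": {
  "motion": [
    [-0.8, 1.6, 0, -12, -5, 0, 0.5],
    [0, 0, 0, 0, 0, 0, 0.5],
    [0, 0, 0, 0, 0, 0, 0.5]
  ]
}}

```text
t: 6.73
eef_pos: [0.4526, 0.2798, 0.0439]
ee_rot: [-3.136, 0.002, 0.168]
wrist_force: [0.5, -0.7, -0.5]
gripper_width: 0.0309
```

Well behaved. Now I go down alone with the jaws half open.

Request:
{"name": "servo_tool", "arguments": {
  "motion": [
    [0, 0, 0, 0, 0, 0, 0.5],
    [0, 0, 0, 0, 0, 0, 0.5],
    [0, 0, 0, 0, 0, -15, 0.5],
    [0, 0, 0, 0, 0, -10, 0.5]
  ]
}}

```text
t: 7.07
eef_pos: [0.4546, 0.2806, 0.0186]
ee_rot: [-3.135, -0.003, 0.168]
wrist_force: [-0.5, -0.0, 0.6]
gripper_width: 0.0469
```

Request:
{"name": "servo_tool", "arguments": {
  "motion": [
    [0, 0, 0, -1, 0, -9, 0.5],
    [0, 0, 0, 0, 0, -2, 0.5]
  ]
}}

```text
t: 7.23
eef_pos: [0.4522, 0.28, 0.0047]
ee_rot: [-3.135, 0.0, 0.167]
wrist_force: [0.1, -0.1, -0.6]
gripper_width: 0.0471
```

Request:
{"name": "servo_tool", "arguments": {
  "motion": [
    [0, 0, 0, 0, 0, 1, 0],
    [0, 0, 0, 0, 0, 0, 0],
    [0, 0, 0, 0, 0, 0, 0],
    [0, 0, 0, 0, 0, 0, 0],
    [0, 0, 0, 0, 0, 0, 0]
  ],
  "force": 40
}}

```text
t: 7.65
eef_pos: [0.4517, 0.2798, 0.0051]
ee_rot: [-3.136, 0.002, 0.167]
wrist_force: [0.1, -0.2, 1.4]
gripper_width: 0.0172
```

Request:
{"name": "servo_tool", "arguments": {
  "motion": [
    [0, 0, 0, 0, 0, 0, 0],
    [0, 0, 0, 0, 0, 20, 0],
    [0, 0, 0, 0, 0, 35, 0],
    [0, 0, 0, -10, -5, 40, 0],
    [0, 0, 0, -10, -30, 35, 0],
    [0, 0, 0, 0, -35, 0, 0],
    [0, 0, 0, 0, -40, 0, 0],
    [0, 0, 0, 0, -40, 0, 0],
    [0, 0, 0, 0, -40, 0, 0],
    [0, 0, 0, 0, -30, 0, 0],
    [0, 0, 0, 0, -22, 0, 0],
    [0, 0, 0, 0, 0, 0, 0]
  ],
  "force": 50
}}

```text
t: 8.65
eef_pos: [0.4344, 0.033, 0.1439]
ee_rot: [-3.141, -0.016, 0.175]
wrist_force: [-0.1, 1.5, -0.9]
gripper_width: 0.0007
```

```bash
python3 - <<'E'
from h import *
s=get_state(); print({k:np.round(v,4) for k,v in s.items() if k in('t','eef_pos','ee_rot','gripper_width','joint_pos')})
d=shot('wrist','w4'); print('cam',-d['R'].T@d['t'])
F=cloud(d,np.ones((400,640),bool))
e=s['eef_pos']; a=s['ee_rot'][2]; c,sn=np.cos(a),np.sin(a)
L=F-e; l=np.c_[L[:,0]*c+L[:,1]*sn,-L[:,0]*sn+L[:,1]*c,L[:,2]]
pin=l[(l[:,0]>.045)&(l[:,0]<.11)&(abs(l[:,1])<.02)&(l[:,2]>-.01)&(l[:,2]<.03)]
print('pin n',len(pin),np.polyfit(pin[:,0],pin[:,1],1),np.polyfit(pin[:,0],pin[:,2],1),pin[:,0].max())
for n in ['key_tip','keyhole']:
    for r in eyes.place_of('wrist',n)[:2]:print(n,r['confidence'],r['pixel'],atz(d,r['pixel'],.145))
# front face fit: points near the face at z .11-.16
f=F[(F[:,2]>.105)&(F[:,2]<.16)&(F[:,0]>.53)&(F[:,0]<.60)&(F[:,1]<.14)&(F[:,1]>-.02)]
print(len(f)); 
if len(f)>50: print(np.polyfit(f[:,1],f[:,0],1))
E
```

```text
{'t': np.float64(8.65), 'joint_pos': array([-0.1281, -0.0732,  1.9225,  0.0058,  1.2775,  1.2658]), 'eef_pos': array([0.4344, 0.033 , 0.1439]), 'ee_rot': array([-3.1407, -0.0158,  0.1753]), 'gripper_width': np.float64(0.0007)}
cam [0.49990375 0.0444781  0.3468838 ]Traceback (most recent call last):
  File "<stdin>", line 8, in <module>
    raise TypeError("expected non-empty vector for x")
TypeError: expected non-empty vector for x
```

View pics/w4.png

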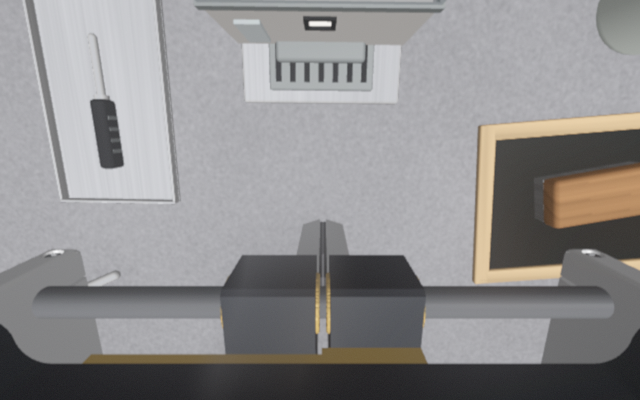

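The gripper came away empty. The key is still in the tray at (105,130), slightly turned, and the keyhole shows at (320,22). I'll measure both and grip again with a longer wait.

```bash
python3 - <<'E'
from h import *
d=shot('wrist')
for n in ['key_tip','keyhole','key_grip']:
    for r in eyes.place_of('wrist',n)[:2]:print(n,r['confidence'],r['pixel'],atz(d,r['pixel'],.145 if n=='keyhole' else .014))
F=cloud(d,np.ones((400,640),bool))
f=F[(F[:,2]>.112)&(F[:,2]<.162)&(F[:,0]>.53)&(F[:,0]<.60)&(F[:,1]<.12)&(F[:,1]>0)]
print(len(f))
if len(f)>50: print(np.polyfit(f[:,1],f[:,0],1))
Q=F[(F[:,2]>.0195)&(F[:,2]<.035)&(abs(F[:,0]-.485)<.11)&(abs(F[:,1]-.285)<.06)]
print('handle',len(Q),cv2.minAreaRect(Q[:,:2].astype(np.float32)),Q.mean(0),np.percentile(Q[:,2],[5,50,95]))
d=shot('top'); F=cloud(d,np.ones((400,640),bool))
Q=F[(F[:,2]>.0195)&(F[:,2]<.035)&(abs(F[:,0]-.485)<.11)&(abs(F[:,1]-.285)<.06)]
print('handle top',len(Q),cv2.minAreaRect(Q[:,:2].astype(np.float32)),Q.mean(0))
E
```

```text
key_tip 0.6 [91.7, 34.9] [0.54963603 0.29781841 0.014     ]
key_tip 0.49 [119.6, 274.2] [0.28024465 0.26376338 0.014     ]
keyhole 0.61 [321.8, 20.8] [0.56308391 0.0578169  0.145     ]
key_grip 0.87 [110.8, 135.8] [0.44936013 0.27690457 0.014     ]
5007
[-0.17399947  0.57194673]
handle 1164 ((0.45633938908576965, 0.27883899211883545), (0.08476287126541138, 0.016588255763053894), 9.5186185836792) [0.45286354 0.27699635 0.02364018] [0.02023978 0.02399239 0.02554522]
handle top 91 ((0.4818246364593506, 0.29643696546554565), (0.0655432865023613, 0.2095578908920288), 88.45560455322266) [0.45932232 0.28022048 0.02446843]
```

The key has not moved, so I lifted before the fingers had closed fully. Going back.

Request:
{"name": "servo_tool", "arguments": {
  "motion": [
    [0, 0.9, 0, 3, 35, 0, 0.5],
    [0, 0, 0, 3, 40, 0, 0.5],
    [0, 0, 0, 3, 40, 0, 0.5],
    [0, 0, 0, 3, 40, 0, 0.5],
    [0, 0, 0, 3, 40, 0, 0.5],
    [0, 0, 0, 2, 35, 0, 0.5],
    [0, 0, 0, 0, 15, -20, 0.5],
    [0, 0, 0, 0, 0, -35, 0.5],
    [0, 0, 0, 0, 0, -25, 0.5],
    [0, 0, 0, 0, 0, -15, 0.5],
    [0, 0, 0, 0, 0, 0, 0.5]
  ]
}}

```text
t: 9.87
eef_pos: [0.4461, 0.31, 0.0458]
ee_rot: [-3.132, -0.006, 0.204]
wrist_force: [-0.5, -0.3, -0.4]
gripper_width: 0.0467
```

Request:
{"name": "servo_tool", "arguments": {
  "motion": [
    [-0.5, 0.3, -2, 6, -25, 0, 0.5],
    [0, 0, 0, 0, -4, 0, 0.5],
    [0, 0, 0, 0, 0, 0, 0.5]
  ]
}}

```text
t: 10.12
eef_pos: [0.4491, 0.284, 0.0448]
ee_rot: [-3.14, 0.005, 0.175]
wrist_force: [0.3, 0.6, 0.3]
gripper_width: 0.0469
```

Request:
{"name": "servo_tool", "arguments": {
  "motion": [
    [0, 0, 0, 2, -5, -15, 0.5],
    [0, 0, 0, 0, 0, -12, 0.5],
    [0, 0, 0, 0, 0, -7, 0.5],
    [0, 0, 0, 0, 0, -1, 0.5]
  ]
}}

```text
t: 10.45
eef_pos: [0.4538, 0.2832, 0.0127]
ee_rot: [-3.136, -0.004, 0.177]
wrist_force: [-0.3, 0.5, 0.0]
gripper_width: 0.0469
```

Request:
{"name": "servo_tool", "arguments": {
  "motion": [
    [0, 0, 0, -1, -4, -6, 0.5],
    [0, 0, 0, 0, 0, 0, 0.5],
    [0, 0, 0, 0, 0, 0, 0],
    [0, 0, 0, 0, 0, 0, 0],
    [0, 0, 0, 0, 0, 0, 0],
    [0, 0, 0, 0, 0, 0, 0],
    [0, 0, 0, 0, 0, 0, 0],
    [0, 0, 0, 0, 0, 0, 0],
    [0, 0, 0, 0, 0, 0, 0],
    [0, 0, 0, 0, 0, 0, 0],
    [0, 0, 0, 0, 0, 0, 0]
  ],
  "force": 50
}}

```text
t: 11.37
eef_pos: [0.4542, 0.2809, 0.0085]
ee_rot: [-3.134, -0.008, 0.179]
wrist_force: [1.3, -0.7, -0.6]
gripper_width: 0.0008
```

```bash
python3 - <<'E'
from h import *
d=shot('wrist','w5')
F=cloud(d,np.ones((400,640),bool))
Q=F[(F[:,2]>.0195)&(F[:,2]<.035)&(abs(F[:,0]-.485)<.11)&(abs(F[:,1]-.285)<.03)]
print('handle',len(Q),cv2.minAreaRect(Q[:,:2].astype(np.float32)))
for n in ['key_tip','key_grip']:
    for r in eyes.place_of('wrist',n)[:2]:print(n,r['confidence'],r['pixel'],atz(d,r['pixel'],.014))
E
```

```text
handle 1093 ((0.48849955201148987, 0.285919725894928), (0.06151801347732544, 0.01643451862037182), 10.265464782714844)
key_tip 0.76 [325.7, 72.5] [0.55287484 0.29655943 0.014     ]
key_grip 0.61 [322.0, 229.6] [0.44984568 0.28036067 0.014     ]
```

View pics/w5.png

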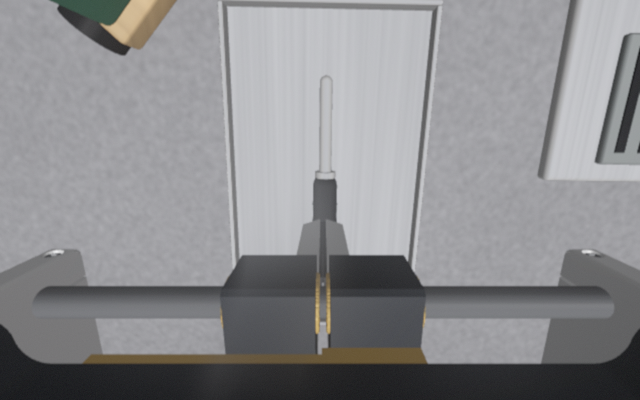

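```bash
python3 - <<'E'
from h import *
d=shot('wrist'); s=get_state(); e=s['eef_pos']; print(s['t'],e,s['gripper_width'])
print('cam',-d['R'].T@d['t'],'axis',d['R'][2])
print(proj(d,[e,[.4538,.2795,.025],[.4164,.273,.025],[.491,.286,.025]]))
for v in range(170,262,6): print(v,[tuple(back(d,[u,v],d['range_z'][v,u])[0].round(3)) for u in (312,324,334)])
E
```

```text
11.5667 [0.45413137 0.28084015 0.00837368] 0.0006717077165474731
cam [0.52148797 0.29151751 0.21083284] axis [-0.23181563 -0.03473513 -0.97213938]
[[322.44288729 221.22879058]
 [324.14377972 229.9784106 ]
 [323.71933503 281.1335925 ]
 [324.55241345 174.28273444]]
170 [(np.float64(0.488), np.float64(0.295), np.float64(0.001)), (np.float64(0.493), np.float64(0.287), np.float64(0.017)), (np.float64(0.492), np.float64(0.279), np.float64(0.003))]
176 [(np.float64(0.485), np.float64(0.294), np.float64(0.003)), (np.float64(0.489), np.float64(0.286), np.float64(0.02)), (np.float64(0.489), np.float64(0.279), np.float64(0.016))]
182 [(np.float64(0.48), np.float64(0.293), np.float64(0.003)), (np.float64(0.486), np.float64(0.285), np.float64(0.024)), (np.float64(0.487), np.float64(0.279), np.float64(0.023))]
188 [(np.float64(0.476), np.float64(0.292), np.float64(0.003)), (np.float64(0.482), np.float64(0.285), np.float64(0.025)), (np.float64(0.483), np.float64(0.278), np.float64(0.024))]
194 [(np.float64(0.472), np.float64(0.292), np.float64(0.003)), (np.float64(0.478), np.float64(0.284), np.floa
[... 1367 characters left out ...]
.float64(0.287), np.float64(0.069)), (np.float64(0.462), np.float64(0.281), np.float64(0.065)), (np.float64(0.464), np.float64(0.276), np.float64(0.068))]
248 [(np.float64(0.462), np.float64(0.287), np.float64(0.075)), (np.float64(0.461), np.float64(0.281), np.float64(0.071)), (np.float64(0.464), np.float64(0.276), np.float64(0.076))]
254 [(np.float64(0.462), np.float64(0.287), np.float64(0.083)), (np.float64(0.461), np.float64(0.281), np.float64(0.079)), (np.float64(0.464), np.float64(0.276), np.float64(0.082))]
260 [(np.float64(0.485), np.float64(0.288), np.float64(0.137)), (np.float64(0.461), np.float64(0.281), np.float64(0.086)), (np.float64(0.487), np.float64(0.283), np.float64(0.137))]
```

The depth image shows the real fingertips end about 19 mm above the reported TCP: the front face of the fingers is last seen at z≈0.03, with the handle's top in front of it. So the fingers closed above the handle. I'll open and go lower in small steps, watching the force.

Request:
{"name": "servo_tool", "arguments": {
  "motion": [
    [0, 0, 0, 0, 0, 8, 0.5],
    [0, 0, 0, 0, -1, 0, 0.5],
    [0, 0, 0, 0, 0, 0, 0.5],
    [0, 0, 0, 0, 0, 0, 0.5],
    [0, 0, 0, 0, 0, 0, 0.5],
    [0, 0, 0, 0, 0, 0, 0.5]
  ]
}}

```text
t: 12.07
eef_pos: [0.4543, 0.2798, 0.0176]
ee_rot: [-3.134, -0.008, 0.178]
wrist_force: [0.0, 0.2, -0.4]
gripper_width: 0.0369
```

```bash
python3 - <<'E'
from h import *
d=shot('wrist'); s=get_state(); e=s['eef_pos']; print(s['t'],e,s['ee_rot'],s['gripper_width'])
a=s['ee_rot'][2]; c,sn=np.cos(a),np.sin(a)
F=cloud(d,np.ones((400,640),bool)); L=F-e
l=np.c_[L[:,0]*c+L[:,1]*sn,-L[:,0]*sn+L[:,1]*c,L[:,2]]
for sg in (1,-1):
    f=l[(abs(l[:,0])<.014)&(sg*l[:,1]>.015)&(sg*l[:,1]<.05)&(F[:,2]>.008)&(l[:,2]<.07)]
    for b in range(-10,60,6):
        g=f[(f[:,2]*1e3>b)&(f[:,2]*1e3<b+6)]
        if len(g)>3: print(sg,b,len(g),g[:,0].min().round(4),g[:,0].max().round(4),(g[:,1].min()).round(4),g[:,1].max().round(4))
E
```

```text
12.1167 [0.45429967 0.27976783 0.01750633] [-3.13400533 -0.00803371  0.1785259 ] 0.04099838264069346
1 20 27 -0.0086 0.0091 0.0182 0.0238
1 26 69 -0.0083 0.0094 0.0182 0.0296
1 32 100 -0.0079 0.0095 0.0181 0.0298
1 38 101 -0.0085 0.0095 0.018 0.0298
1 44 114 -0.0087 0.0096 0.018 0.03
1 50 131 -0.0084 0.0093 0.018 0.0303
1 56 153 -0.0088 0.0095 0.018 0.0302
-1 20 27 -0.0084 0.0094 -0.0246 -0.0186
-1 26 80 -0.0088 0.0095 -0.0299 -0.0187
-1 32 90 -0.0075 0.0094 -0.0304 -0.0187
-1 38 106 -0.008 0.0097 -0.0306 -0.0187
-1 44 118 -0.0091 0.0094 -0.0311 -0.0187
-1 50 133 -0.0079 0.0093 -0.031 -0.0187
-1 56 154 -0.0089 0.0095 -0.0311 -0.0188
```

The fingertips end about 21 mm above the reported TCP on both sides, so I descend to a reported z of about −0.014.

Request:
{"name": "servo_tool", "arguments": {
  "motion": [
    [0, 0, 0, -1, 0, -15, 0.5],
    [0, 0, 0, 0, 0, -11, 0.5],
    [0, 0, 0, 0, 0, 0, 0.5]
  ]
}}

```text
t: 12.37
eef_pos: [0.4543, 0.2802, -0.0086]
ee_rot: [-3.133, -0.011, 0.179]
wrist_force: [0.2, -0.3, -0.9]
gripper_width: 0.0471
```

Request:
{"name": "servo_tool", "arguments": {
  "motion": [
    [0, 0.5, 0, -1, 0, -5, 0.5],
    [0, 0, 0, 0, 0, 0, 0.5],
    [0, 0, 0, 0, 0, 0, 0],
    [0, 0, 0, 0, 0, 0, 0],
    [0, 0, 0, 0, 0, 0, 0],
    [0, 0, 0, 0, 0, 0, 0],
    [0, 0, 0, 0, 0, 0, 0],
    [0, 0, 0, 0, 0, 0, 0],
    [0, 0, 0, 0, 0, 0, 0]
  ],
  "force": 50
}}

```text
t: 13.12
eef_pos: [0.4536, 0.2803, -0.0135]
ee_rot: [-3.132, -0.001, 0.179]
wrist_force: [0.3, 0.4, -1.7]
gripper_width: 0.0157
```

Request:
{"name": "servo_tool", "arguments": {
  "motion": [
    [0, 0, 0, 0, 0, 0, 0],
    [0, 0, 0, 0, 0, 15, 0],
    [0, 0, 0, 0, 0, 30, 0],
    [0, 0, 0, -8, -5, 35, 0],
    [0, 0, 0, -10, -20, 30, 0],
    [0, 0, 0, -4, -30, 15, 0],
    [0, 0, 0, -2, -35, 0, 0],
    [0, 0, 0, 0, -35, 0, 0],
    [0, 0, 0, 0, -35, 0, 0],
    [0, 0, 0, 0, -30, 0, 0],
    [0, 0, 0, 0, -20, 0, 0],
    [0, 0, 0, 0, -10, 0, 0],
    [0, 0, 0, 0, 0, 0, 0]
  ]
}}

```text
t: 14.2
eef_pos: [0.4245, 0.0508, 0.1168]
ee_rot: [-3.136, -0.003, 0.184]
wrist_force: [0.9, 0.2, -1.7]
gripper_width: 0.0157
```

```bash
cat > pinm.py <<'E'
from h import *
s=get_state(); print({k:np.round(v,4) for k,v in s.items() if k in('t','eef_pos','ee_rot','gripper_width','wrist_force')})
d=shot('wrist','w6')
F=cloud(d,np.ones((400,640),bool)); e=s['eef_pos']; a=s['ee_rot'][2]
# dispenser frame
th=np.deg2rad(9.6); c,sn=np.cos(th),np.sin(th)
k=np.array([.5627,.0583,.145])
def dis(P): P=P-k; return np.c_[P[:,0]*c+P[:,1]*sn,-P[:,0]*sn+P[:,1]*c,P[:,2]]
f=F[(F[:,2]>.112)&(F[:,2]<.162)&(F[:,0]>.54)&(F[:,0]<.59)&(F[:,1]<.115)&(F[:,1]>0)]
print('face',len(f),np.polyfit(f[:,1],f[:,0],1))
D=dis(F); E=dis(e[None])[0]; print('eef in keyhole frame mm',(E*1e3).round(1))
p=D[(D[:,0]>E[0]+.042)&(D[:,0]<E[0]+.115)&(abs(D[:,1]-E[1])<.025)&(abs(D[:,2])<.03)]
p=p[p[:,2]>np.median(p[:,2])-.006]
print('pin n',len(p)); 
for x in np.arange(.045,.11,.008):
    q=p[(p[:,0]-E[0]>x)&(p[:,0]-E[0]<x+.008)]
    if len(q): print(round((x+E[0])*1e3,1),len(q),'y',(np.median(q[:,1])*1e3).round(1),'ztop',(np.percentile(q[:,2],80)*1e3).round(1))
print('tip x mm',p[:,0].max()*1e3)
for n in ['key_tip','keyhole']:
    for r in eyes.place_of('wrist',n)[:2]:
        w=atz(d,r['pixel'],.145); print(n,r['confidence'],r['pixel'],w,(dis(w[None])*1e3).round(1))
E
python3 pinm.py
```

```text
{'t': np.float64(14.2), 'eef_pos': array([0.4245, 0.0508, 0.1168]), 'ee_rot': array([-3.1362e+00, -2.5000e-03,  1.8420e-01]), 'wrist_force': array([ 0.8997,  0.2354, -1.6988]), 'gripper_width': np.float64(0.0157)}
face 2678 [-0.18326215  0.57229501]
eef in keyhole frame mm [-137.6   15.6  -28.2]
pin n 1386
-92.6 181 y 15.9 ztop 3.4
-84.6 182 y 16.1 ztop 3.6
-76.6 181 y 16.2 ztop 3.5
-68.6 197 y 16.3 ztop 3.4
-60.6 214 y 16.4 ztop 3.4
-52.6 227 y 16.6 ztop 3.6
-44.6 139 y 16.7 ztop 3.4
tip x mm -38.90217050484678
key_tip 0.78 [324.9, 66.3] [0.52254354 0.06747889 0.145     ] [[-38.1  15.7   0. ]]
key_tip 0.78 [122.0, 273.9] [0.37389869 0.17495636 0.145     ] [[-166.7  146.5    0. ]]
```

View pics/w6.png

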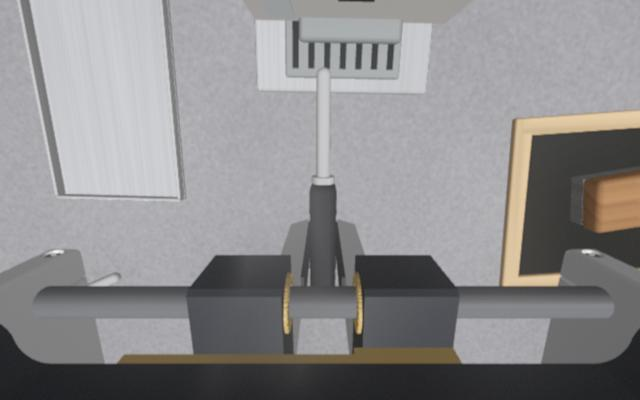

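The key is held well: the pin tip is at (323,72), level, and about 0.5 mm below hole height. I'll line up sideways and back off slightly so the hole shows.

Request:
{"name": "servo_tool", "arguments": {
  "motion": [
    [0, 0, -0.5, -17, -19, 0.5, 0],
    [0, 0, 0, 0, 0, 0, 0],
    [0, 0, 0, 0, 0, 0, 0]
  ]
}}

```text
t: 14.6
eef_pos: [0.4072, 0.0367, 0.1169]
ee_rot: [-3.133, -0.002, 0.183]
wrist_force: [-0.0, 0.3, -0.4]
gripper_width: 0.0153
```

```bash
cat >> pinm.py <<'E'
# dark hole rim: in upper mid image, on the face
g=cv2.cvtColor(d['image'],cv2.COLOR_RGB2GRAY); roi=g[0:60,250:400]
v,u=np.nonzero(roi<50); 
if len(u): print('dark',len(u),u.min()+250,u.max()+250,v.min(),v.max(), [ (dis(atz(d,[uu,v.mean()],.145)[None])*1e3).round(1) for uu in (u.min()+250,u.max()+251)])
E
python3 pinm.py
```

```text
{'t': np.float64(14.6), 'eef_pos': array([0.4072, 0.0367, 0.1169]), 'ee_rot': array([-3.1334e+00, -2.5000e-03,  1.8320e-01]), 'wrist_force': array([-0.0165,  0.2814, -0.3787]), 'gripper_width': np.float64(0.0153)}Traceback (most recent call last):
  File "pinm.py", line 10, in <module>
    print('face',len(f),np.polyfit(f[:,1],f[:,0],1))
                        ~~~~~~~~~~^^^^^^^^^^^^^^^^^
    raise TypeError("expected non-empty vector for x")
TypeError: expected non-empty vector for x
```

Request:
{"name": "servo_tool", "arguments": {
  "motion": [
    [0, 0, -0.7, 20, -2, 0.5, 0],
    [0, 0, 0, 20, 3, 0, 0],
    [0, 0, 0, 4, 1, 0, 0],
    [0, 0, 0, 0, 0, 0, 0]
  ]
}}

```text
t: 14.98
eef_pos: [0.4519, 0.043, 0.1166]
ee_rot: [-3.132, -0.0, 0.177]
wrist_force: [0.0, -0.4, -1.8]
gripper_width: 0.0155
```

```bash
python3 pinm.py
```

```text
{'t': np.float64(14.9833), 'eef_pos': array([0.4519, 0.043 , 0.1166]), 'ee_rot': array([-3.1319e+00, -2.0000e-04,  1.7670e-01]), 'wrist_force': array([ 0.0417, -0.4087, -1.8391]), 'gripper_width': np.float64(0.0155)}
face 4870 [-0.17660299  0.57118517]
eef in keyhole frame mm [-111.8    3.4  -28.4]
pin n 3426
-66.8 180 y 3.2 ztop 3.1
-58.8 183 y 3.3 ztop 3.1
-50.8 182 y 3.4 ztop 3.1
-42.8 196 y 3.4 ztop 3.1
-34.8 214 y 3.5 ztop 3.1
-26.8 224 y 3.6 ztop 3.1
-18.8 141 y 3.7 ztop 2.9
-10.8 9 y 0.7 ztop 9.5
-2.8 2032 y 3.6 ztop 27.8
tip x mm 0.08684786881487608
key_tip 0.74 [322.5, 69.0] [0.54853355 0.05994328 0.145     ] [[-13.7   4.    0. ]]
keyhole 0.69 [334.9, 46.9] [0.56066236 0.05529166 0.145     ] [[-2.5 -2.6  0. ]]
keyhole 0.61 [623.0, 210.5] [ 0.50126691 -0.13511146  0.145     ] [[ -92.8 -180.5    0. ]]
dark 28 315 349 43 49 [array([[-2.1,  8.1,  0. ]]), array([[ -2. , -10.8,   0. ]])]
```

View pics/w6.png

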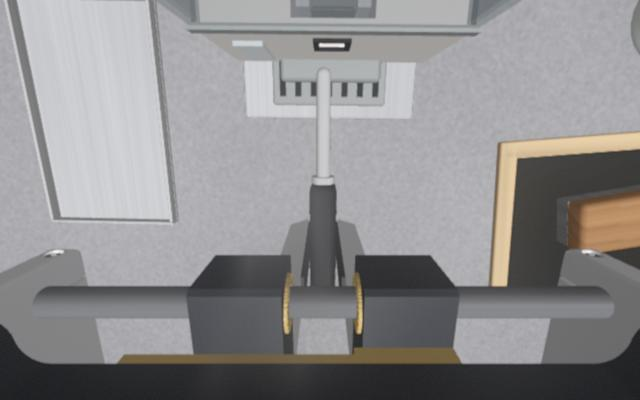

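The hole's rim is at (332,45), about 5 mm to the right of the pin line. I correct sideways by 5 mm and up 1 mm, then enter.

Request:
{"name": "servo_tool", "arguments": {
  "motion": [
    [0, 0, 0, 1, -5, 1, 0],
    [0, 0, 0, 0, 0, 0, 0],
    [0, 0, 0, 0, 0, 0, 0]
  ]
}}

```text
t: 15.38
eef_pos: [0.4492, 0.0375, 0.1171]
ee_rot: [-3.132, 0.003, 0.177]
wrist_force: [0.2, 0.3, -1.8]
gripper_width: 0.0155
```

```bash
python3 pinm.py
```

```text
{'t': np.float64(15.3833), 'eef_pos': array([0.4492, 0.0375, 0.1171]), 'ee_rot': array([-3.1316e+00,  2.7000e-03,  1.7700e-01]), 'wrist_force': array([ 0.2489,  0.2541, -1.8033]), 'gripper_width': np.float64(0.0155)}
face 5231 [-0.17334632  0.5712307 ]
eef in keyhole frame mm [-115.3   -1.6  -27.9]
pin n 3395
-70.3 176 y -1.8 ztop 3.4
-62.3 181 y -1.7 ztop 3.4
-54.3 189 y -1.6 ztop 3.4
-46.3 194 y -1.5 ztop 3.4
-38.3 213 y -1.5 ztop 3.2
-30.3 227 y -1.4 ztop 3.3
-22.3 142 y -1.3 ztop 3.0
-6.3 2007 y -2.2 ztop 27.6
tip x mm -0.3334193457298802
key_tip 0.93 [323.9, 65.2] [0.54804793 0.05406485 0.145     ] [[-15.2  -1.7   0. ]]
keyhole 0.56 [321.1, 33.7] [0.5632141  0.05831978 0.145     ] [[ 0.5 -0.1  0. ]]
dark 24 305 339 36 42 [array([[-2. ,  8.6,  0. ]]), array([[ -1.8, -10.3,   0. ]])]
```

Request:
{"name": "servo_tool", "arguments": {
  "motion": [
    [0, 0, 0, 8, 1.5, 0.8, 0],
    [0, 0, 0, 8, 1.5, 0, 0],
    [0, 0, 0, 4, 0.7, 0, 0],
    [0, 0, 0, 0, 0, 0, 0]
  ]
}}

```text
t: 15.87
eef_pos: [0.4719, 0.0415, 0.1184]
ee_rot: [-3.132, 0.001, 0.176]
wrist_force: [0.1, -0.5, -0.7]
gripper_width: 0.0157
```

No force at all, so the pin is in the hole. Now the push on the catch.

Request:
{"name": "servo_tool", "arguments": {
  "motion": [
    [0, 0, 0, 5, 0.9, 0, 0],
    [0, 0, 0, 4, 0.7, 0, 0],
    [0, 0, 0, 3, 0.5, 0, 0],
    [0, 0, 0, 1, 0.2, 0, 0]
  ]
}}

```text
t: 16.2
eef_pos: [0.4838, 0.0437, 0.1176]
ee_rot: [-3.132, 0.008, 0.177]
wrist_force: [-4.4, -1.8, 1.6]
gripper_width: 0.0154
```

```bash
cat > hood.py <<'E'
from h import *
s=get_state(); print(s['t'],s['eef_pos'],s['wrist_force'])
d=shot('top'); F=cloud(d,np.ones((400,640),bool))
n=F[(abs(F[:,0]-.638)<.05)&(abs(F[:,1]-.07)<.04)]
print('hood region z',np.percentile(n[:,2],[5,50,95]))
E
python3 hood.py
```

```text
16.2 [0.48384068 0.04373988 0.11762385] [-4.44489014 -1.75052417  1.55948323]
hood region z [0.26118615 0.27021951 0.27890991]
```

The catch gives 4.7 N and the hood is rising (0.257 → 0.27 m). I wait a moment, then retract along the hole axis.

Request:
{"name": "servo_tool", "arguments": {
  "motion": [
    [0, 0, 0, 0, 0, 0, 0],
    [0, 0, 0, 0, 0, 0, 0],
    [0, 0, 0, -8, -1.4, 0, 0],
    [0, 0, 0, -15, -2.6, 0, 0],
    [0, 0, 0, -20, -3.5, 0, 0],
    [0, 0, 0, -10, 0, 0, 0],
    [0, 0, 0, 0, 15, 0, 0],
    [0, 0, 0, 0, 30, 0, 0],
    [0, 0, 0, 0, 35, 0, 0],
    [0, 0, 0, 5, 35, 0, 0],
    [0, 0, 0, 7, 35, 0, 0],
    [0, 0, 0, 7, 35, 0, 0],
    [0, 0, 0, 7, 30, 0, 0],
    [0, 0, 0, 0, 15, 0, 0],
    [0, 0, 0, 0, 5, 0, 0],
    [0, 0, 0, 0, 0, 0, 0]
  ]
}}

```text
t: 17.58
eef_pos: [0.4584, 0.2842, 0.1205]
ee_rot: [-3.126, -0.019, 0.17]
wrist_force: [0.3, -0.3, -1.1]
gripper_width: 0.0156
```

```bash
python3 hood.py
```

```text
17.5833 [0.45839594 0.28418037 0.12046216] [ 0.27712469 -0.33898651 -1.111446  ]
hood region z [0.1650928  0.17523857 0.2414367 ]
```

The hood is open. I lower the key into the tray.

Request:
{"name": "servo_tool", "arguments": {
  "motion": [
    [-0.9, 1, 0, -3, -4, -30, 0],
    [0, 0, 0, 0, 0, -38, 0],
    [0, 0, 0, 0, 0, -30, 0],
    [0, 0, 0, 0, 0, -14, 0],
    [0, 0, 0, 0, 0, 0, 0],
    [0, 0, 0, 0, 0, 0, 0]
  ]
}}

```text
t: 18.13
eef_pos: [0.458, 0.2726, 0.0084]
ee_rot: [-3.14, -0.008, 0.161]
wrist_force: [0.9, 0.4, -0.7]
gripper_width: 0.0155
```

Request:
{"name": "servo_tool", "arguments": {
  "motion": [
    [0, 0.5, 0, -2, 6, -10, 0],
    [0, 0, 0, 0, 0, -8, 0],
    [0, 0, 0, 0, 0, 0, 0]
  ]
}}

```text
t: 18.38
eef_pos: [0.4587, 0.2782, -0.0077]
ee_rot: [-3.137, -0.004, 0.158]
wrist_force: [0.0, -1.1, -1.6]
gripper_width: 0.0154
```

Request:
{"name": "servo_tool", "arguments": {
  "motion": [
    [0, 0.2, 0, 0, 0, -4, 0],
    [0, 0, 0, 0, 0, -1, 0],
    [0, 0, 0, 0, 0, 0, 0]
  ]
}}

```text
t: 18.63
eef_pos: [0.4608, 0.2791, -0.0114]
ee_rot: [-3.136, -0.004, 0.158]
wrist_force: [-0.1, -0.2, -1.2]
gripper_width: 0.0154
```

Request:
{"name": "servo_tool", "arguments": {
  "motion": [
    [0, 0.2, 0, -1, 0, -2, 0],
    [0, 0, 0, 0, 0, 0, 0],
    [0, 0, 0, 0, 0, 0, 0.5],
    [0, 0, 0, 0, 0, 0, 0.5],
    [0, 0, 0, 0, 0, 0, 0.5],
    [0, 0, 0, 0, 0, 0, 0.5],
    [0, 0, 0, 0, 0, 0, 0.5],
    [0, 0, 0, 0, 0, 15, 0.5],
    [0, 0, 0, 0, 0, 35, 0.5],
    [0, 0, 0, 0, 0, 40, 0.6],
    [0, 0, 0, 0, 0, 40, 0.8],
    [0, 0, 0, 0, 0, 40, 1],
    [0, 0, 0, -5, -30, 40, 1],
    [0, 0, 0, -5, -40, 30, 1],
    [0, 0, 0, -5, -40, 0, 1],
    [0, 0, 0, -5, -40, 0, 1],
    [0, 0, 0, 0, -25, 0, 1],
    [0, 0, 0, 0, 0, 0, 1]
  ]
}}

```text
t: 20.13
eef_pos: [0.4391, 0.1108, 0.2283]
ee_rot: [-3.139, -0.011, 0.166]
wrist_force: [-0.7, 0.6, -0.4]
gripper_width: 0.094
```

```bash
python3 - <<'E'
from h import *
s=get_state(); print({k:np.round(v,4) for k,v in s.items() if k in('t','eef_pos','ee_rot','gripper_width','joint_pos')})
P={}
ims=[]
for c in ['wrist','top','scene']:
    d=shot(c,c+'7'); ims.append(d['image'][:,:,::-1])
    F=cloud(d,np.ones((400,640),bool))
    Q=F[(F[:,2]>.0195)&(F[:,2]<.035)&(abs(F[:,0]-.485)<.10)&(abs(F[:,1]-.285)<.05)]
    print(c,'handle',len(Q), cv2.minAreaRect(Q[:,:2].astype(np.float32)) if len(Q)>5 else '',np.percentile(Q[:,2],[5,95]) if len(Q) else '')
    for n in ['cap_center','cap_hinge']:
        for r in eyes.place_of(c,n)[:2]:
            u,v=np.round(r['pixel']).astype(int); print(c,n,round(r['confidence'],2),r['pixel'],'depth pt',back(d,[u,v],d['range_z'][v,u])[0].round(4),atz(d,r['pixel'],.2))
crop=np.hstack([cv2.resize(ims[1][90:230,180:340],None,fx=2.5,fy=2.5),cv2.resize(ims[2][190:330,250:410],None,fx=2.5,fy=2.5)])
cv2.imwrite('pics/c7.png',crop)
E
```

```text
{'t': np.float64(20.1333), 'joint_pos': array([ 0.0529, -0.1049,  1.7728,  0.0034,  1.4631,  1.4571]), 'eef_pos': array([0.4391, 0.1108, 0.2283]), 'ee_rot': array([-3.1394, -0.0109,  0.1663]), 'gripper_width': np.float64(0.094)}
wrist handle 673 ((0.4595814347267151, 0.2789342701435089), (0.07717376947402954, 0.01705857552587986), 8.091384887695312) [0.02045085 0.02577484]
top handle 3  [0.02196265 0.02574844]
top cap_center 0.46 [280.0, 142.7] depth pt [0.6254 0.0736 0.2351] [0.63579887 0.07603643 0.2       ]
top cap_hinge 0.86 [279.1, 130.6] depth pt [0.6601 0.0759 0.2516] [0.67677111 0.0792774  0.2       ]
scene handle 148 ((0.48835068941116333, 0.28566497564315796), (0.13501125574111938, 0.016327163204550743), 9.391640663146973) [0.02065229 0.02831052]
scene cap_center 0.57 [408.7, 280.3] depth pt [0.4924 0.2804 0.0206] [0.57172324 0.28158146 0.2       ]
scene cap_center 0.52 [319.4, 258.4] depth pt [0.6452 0.0757 0.2432] [0.6294517  0.06684818 0.2       ]
scene cap_hinge 0.85 [311.5, 270.8] depth pt [0.6776 0.0752 0.2309] [0.66736162 0.06664036 0.2       ]
```

View pics/c7.png

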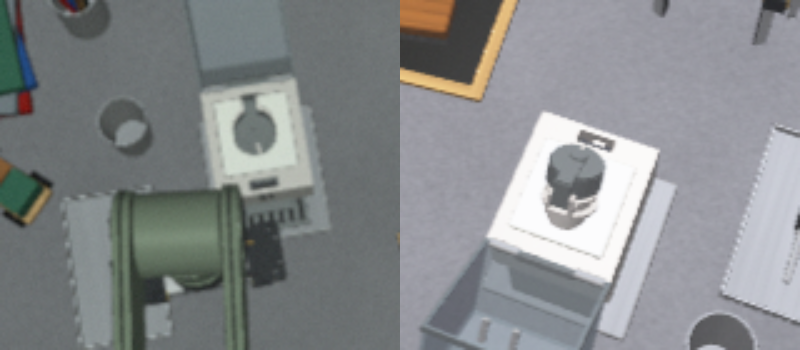

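The hood is fully back, the key lies in the tray, and the grey cap shows at about (255,130) in the left crop. I'll fit the cap from depth.

```bash
cat > capfit.py <<'E'
from h import *
from scipy.optimize import least_squares
th=np.deg2rad(9.6); c,s=np.cos(th),np.sin(th); O=np.array([.6368,.0700,0])
def dis(P): P=P-O; return np.c_[P[:,0]*c+P[:,1]*s,-P[:,0]*s+P[:,1]*c,P[:,2]]
def wor(D): D=np.atleast_2d(D); return np.c_[D[:,0]*c-D[:,1]*s,D[:,0]*s+D[:,1]*c,D[:,2]]+O
if __name__=='__main__':
    A=[]
    for cam in ['top','scene']:
        d=shot(cam); D=dis(cloud(d,np.ones((400,640),bool)))
        g=D[(abs(D[:,0])<.07)&(abs(D[:,1])<.06)&(D[:,2]>.172)&(D[:,2]<.30)]
        print(cam,len(g),g.min(0).round(4),g.max(0).round(4),g.mean(0).round(4))
        ax=np.array([-.5,0,.866]); h=g@ax; print(' h along axis',np.percentile(h,[5,50,80,95,99]).round(4), np.histogram(h,10)[0],np.histogram(h,10)[1].round(3))
        t=np.array([.866,0,.5]); top=g[h>np.percentile(h,97)-.012]; q=np.c_[top@t,top[:,1]]
        print(' top face t,y range',np.percentile(q,[2,98],axis=0).round(4), cv2.minEnclosingCircle(q.astype(np.float32)))
        A.append(g)
    g=np.vstack(A); np.save('cap.npy',g)
    def res(p):  # cylinder sides & top: distance to solid cyl radius .028, h 26 mm
        r=g-np.array([p[0],p[1],p[2]]); a=r@ax; rad=np.linalg.norm(r-np.outer(a,ax),axis=1)
        sd=np.maximum(rad-.028,abs(a)-.013); return sd[ a>-.012 ] if False else np.where(a>-.014,sd,0)
    best=min((least_squares(res,[x0,0,z0],loss='soft_l1',f_scale=.002) for x0 in (-.02,0) for z0 in (.21,.22,.235)),key=lambda r:r.cost)
    print('cap centre disp',best.x.round(4),best.cost,'world',wor(best.x).round(4))
E
python3 capfit.py
```

```text
top 569 [-0.0566 -0.0572  0.172 ] [0.0613 0.0491 0.255 ] [ 0.0009 -0.0004  0.2031]
 h along axis [0.1273 0.1792 0.1998 0.2054 0.2076] [ 31  35  35  41  48  84  17  18 162  98] [0.119 0.128 0.137 0.146 0.155 0.164 0.173 0.183 0.192 0.201 0.21 ]
 top face t,y range [[ 0.0795 -0.0247]
 [ 0.1502  0.0233]] ((0.11501892656087875, 0.0011220762971788645), 0.03767039254307747)
scene 1203 [-0.0459 -0.0479  0.172 ] [0.0578 0.0514 0.2544] [0.0151 0.0059 0.1996]
 h along axis [0.1246 0.1656 0.1982 0.2055 0.2072] [151 158  85 133  74 118  76  84 207 117] [0.12  0.129 0.138 0.147 0.157 0.166 0.175 0.184 0.193 0.202 0.211]
 top face t,y range [[ 0.0796 -0.0224]
 [ 0.1508  0.0269]] ((0.11503249406814575, 0.0014197902055457234), 0.039152756333351135)
cap centre disp [-0.0027 -0.0032  0.2526] 2.5226183916561517e-05 world [[0.6346 0.0664 0.2526]]
```

```bash
python3 - <<'E'
from capfit import *
g=np.load('cap.npy'); ax=np.array([-.5,0,.866]); t=np.array([.866,0,.5])
h=g@ax; T=g@t
o=(abs(g[:,1])>.010)&(abs(g[:,1])<.03)&(h>.17)
k,b=np.histogram(h[o],np.arange(.17,.215,.002)); print(list(zip(b.round(3),k)))
top=o&(h>.190); Q=np.c_[T,g[:,1],h][top]
print(np.linalg.lstsq(np.c_[Q[:,:2],np.ones(len(Q))],Q[:,2],rcond=None)[0], np.percentile(Q,[1,99],axis=0).round(4))
side=(h>.176)&(h<.196)&(T<.2); print(side.sum(),'side T',np.percentile(T[side],[1,50,99]))
# fit circle to sides
P=np.c_[T,g[:,1]][(h>.178)&(h<.194)&(abs(g[:,1])<.035)&(T<.14)]
r=least_squares(lambda p:np.hypot(P[:,0]-p[0],P[:,1]-p[1])-.028,[.107,.001],loss='soft_l1',f_scale=.001); print('circle',r.x,len(P),r.cost)
hc=np.median(h[top])-.013
for tt in (r.x[0],): 
    cdis=ax*hc+t*tt+np.array([0,r.x[1],0]); print('centre disp',cdis,'world',wor(cdis))
    print('hinge disp',cdis+.042*t-.005*ax)
E
```

```text
[(np.float64(0.17), np.int64(19)), (np.float64(0.172), np.int64(11)), (np.float64(0.174), np.int64(8)), (np.float64(0.176), np.int64(14)), (np.float64(0.178), np.int64(10)), (np.float64(0.18), np.int64(19)), (np.float64(0.182), np.int64(13)), (np.float64(0.184), np.int64(11)), (np.float64(0.186), np.int64(20)), (np.float64(0.188), np.int64(12)), (np.float64(0.19), np.int64(17)), (np.float64(0.192), np.int64(24)), (np.float64(0.194), np.int64(35)), (np.float64(0.196), np.int64(81)), (np.float64(0.198), np.int64(108)), (np.float64(0.2), np.int64(30)), (np.float64(0.202), np.int64(7)), (np.float64(0.204), np.int64(1)), (np.float64(0.206), np.int64(0)), (np.float64(0.208), np.int64(0)), (np.float64(0.21), np.int64(0)), (np.float64(0.212), np.int64(0))]
[-0.0549661  -0.00404022  0.20329043] [[ 0.0828 -0.0261  0.1902]
 [ 0.1285  0.0285  0.2032]]
265 side T [0.0785983  0.12394139 0.15202081]
circle [0.10195791 0.00077692] 116 0.00020405216743028072
centre disp [-0.00414225  0.00077692  0.21108122] world [[0.63258619 0.07007524 0.21108122]]
hinge disp [0.03472975 0.00077692 0.22775122]
```

Request:
{"name": "servo_tool", "arguments": {
  "motion": [
    [1, -5.9, 0, 5, -3, 25, 1],
    [1, -5.9, 0, 15, -4, 20, 1],
    [1, -5.9, 0, 15, -5, 10, 1],
    [1, -5.9, 0, 17, -5, 2, 1],
    [1, -5.9, 0, 18, -5, 0, 1],
    [3, 0.5, -5.4, 18, -5, 0, 1],
    [3, 0.5, -5.4, 18, -5, 0, 1],
    [3, 0.5, -5.4, 18, -5, 0, 1],
    [3, 0.5, -5.4, 18, -4, 0, 1],
    [3, 0.5, -5.4, 15, -4, 0, 1],
    [0, 0, 0, 0, 0, 0, 1],
    [0, 0, 0, 0, 0, 0, 1]
  ],
  "force": 40
}}

```text
t: 21.68
eef_pos: [0.5962, 0.0725, 0.2761]
ee_rot: [-2.844, -0.452, -0.456]
wrist_force: [0.6, -0.8, 0.0]
gripper_width: 0.0939
```

```bash
cat > tool.py <<'E'
from capfit import *
from scipy.spatial.transform import Rotation as Ro
CW=np.array([.6351,.0705,.2127]); AX=np.array([-.5*c,-.5*s,.866])
def tool():
    st=get_state(); R=Ro.from_euler('xyz',st['ee_rot']).as_matrix()
    print('t',round(st['t'],2),'eef',st['eef_pos'].round(4),'w',st['gripper_width'].round(4),'F',st['wrist_force'].round(1),'T',st['wrist_torque'].round(2),'j',st['joint_pos'].round(2))
    # desired rotation: z=-AX ; angle of jaw about AX from dispenser y
    y0=np.array([-s,c,0]); y=R[:,1]; y=y if y@y0>0 else -y
    x0=np.cross(y0,AX); print('jaw angle deg',np.degrees(np.arctan2(-(y@x0),y@y0)).round(1),'tilt err rotvec deg',np.degrees(np.cross(R[:,2],-AX)).round(2))
    tip=st['eef_pos']-.021*R[:,2]
    q=(tip-CW); a=q@AX; print('tip above cap centre along axis mm',(a*1e3).round(1),'perp world mm',((q-a*AX)*1e3).round(1))
    return st,R
if __name__=='__main__': tool()
E
python3 - <<'E'
from tool import *
st,R=tool(); d=shot('wrist','w8')
C=(cloud(d,np.ones((400,640),bool)))
D=dis(C); g=D[(abs(D[:,0])<.07)&(abs(D[:,1])<.05)&(D[:,2]>.172)&(D[:,2]<.30)]
L=(C-st['eef_pos'])@R; f=L[(abs(L[:,0])<.012)&(abs(L[:,1])>.035)&(abs(L[:,1])<.065)&(L[:,2]<0.03)&(L[:,2]>-.08)]
print('fingertip local z max',np.percentile(f[:,2],[90,98,100]) if len(f) else None)
ax=np.array([-.5,0,.866]); t=np.array([.866,0,.5]); h=g@ax; T=g@t
o=(h>.192)&(abs(g[:,1])<.032); off=o&(abs(g[:,1])>.01)&(h<.203)
print('n',o.sum(),'top h',np.median(h[off]),'T range',np.percentile(T[off],[1,99]),'y',np.percentile(g[off,1],[1,99]))
P=np.c_[T,g[:,1]][off].astype(np.float32); print(cv2.minEnclosingCircle(P))
E
```

```text
Traceback (most recent call last):
  File "tool.py", line 6, in tool
    print('t',round(st['t'],2),'eef',st['eef_pos'].round(4),'w',st['gripper_width'].round(4),'F',st['wrist_force'].round(1),'T',st['wrist_torque'].round(2),'j',st['joint_pos'].round(2))
                                                                ^^^^^^^^^^^^^^^^^^^^^^^^^
AttributeError: 'float' object has no attribute 'round'
```

```bash
sed -i "s/st\['gripper_width'\].round(4)/round(float(st['gripper_width']),4)/" tool.py
cat > capw.py <<'E'
from tool import *
st,R=tool(); d=shot('wrist','w8')
C=(cloud(d,np.ones((400,640),bool)))
D=dis(C); g=D[(abs(D[:,0])<.07)&(abs(D[:,1])<.05)&(D[:,2]>.172)&(D[:,2]<.30)]
L=(C-st['eef_pos'])@R; f=L[(abs(L[:,0])<.012)&(abs(L[:,1])>.035)&(abs(L[:,1])<.065)&(L[:,2]<0.03)&(L[:,2]>-.08)]
print('fingertip local z max',np.percentile(f[:,2],[90,98,100]) if len(f) else None)
ax=np.array([-.5,0,.866]); t=np.array([.866,0,.5]); h=g@ax; T=g@t
o=(h>.192)&(abs(g[:,1])<.032); off=o&(abs(g[:,1])>.01)&(h<.203)
print('n',o.sum(),'top h',np.median(h[off]),'T range',np.percentile(T[off],[1,99]),'y',np.percentile(g[off,1],[1,99]))
P=np.c_[T,g[:,1]][off].astype(np.float32); print(cv2.minEnclosingCircle(P))
E
python3 capw.py
```

```text
t 21.68 eef [0.5962 0.0725 0.2761] w 0.0939 F [ 0.6 -0.8  0. ] T [0.06 0.26 0.01] j [-0.1  -0.18  1.85  0.16  0.96  1.8 ]
jaw angle deg -31.7 tilt err rotvec deg [0.18 0.71 0.17]
tip above cap centre along axis mm 94.9 perp world mm [-2.7  8.2 -0.7]
fingertip local z max [-0.03320431 -0.02560921 -0.02209867]
n 3152 top h 0.1978899076321632 T range [0.07883617 0.12572007] y [-0.02671646  0.02606054]
((0.10190928727388382, 7.191010809037834e-05), 0.028536969795823097)
```

View pics/w8.png

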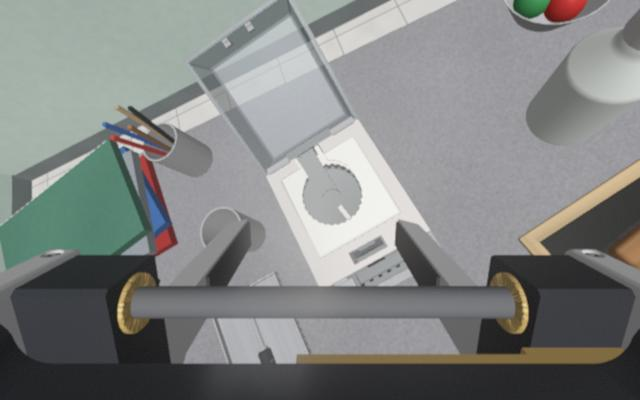

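The cap top is at (333,195), with the strap running up and back to (305,160). The circle fit gives a radius of 28.5 mm, so the centre is good. I align sideways, then come down along the axis.

```bash
sed -i 's/CW=np.array(\[.*\]); AX/CW=np.array([.6327,.0693,.2112]); AX/' tool.py; grep -n CW= tool.py
```

```text
3:CW=np.array([.6327,.0693,.2112]); AX=np.array([-.5*c,-.5*s,.866])
```

Request:
{"name": "servo_tool", "arguments": {
  "motion": [
    [0.2, 0.7, 0.2, 0, -9, -1, 1],
    [0, 0, 0, 17, 3, -30, 1],
    [0, 0, 0, 5, 0.8, -9, 1],
    [0, 0, 0, 0, 0, 0, 1]
  ]
}}

```text
t: 22.07
eef_pos: [0.6173, 0.069, 0.2378]
ee_rot: [-2.848, -0.445, -0.441]
wrist_force: [-0.7, -0.1, 0.5]
gripper_width: 0.0939
```

```bash
python3 tool.py
```

```text
t 22.07 eef [0.6173 0.069  0.2378] w 0.0939 F [-0.7 -0.1  0.5] T [-0.07  0.22 -0.01] j [-0.11 -0.1   1.85  0.18  0.89  1.75]
jaw angle deg -31.1 tilt err rotvec deg [-0.11  0.21 -0.04]
tip above cap centre along axis mm 51.7 perp world mm [-0.4  2.2  0. ]
```

Request:
{"name": "servo_tool", "arguments": {
  "motion": [
    [0, 0.2, 0, 13, 0, -22, 1],
    [0, 0, 0, 12, 2, -20, 1],
    [0, 0, 0, 5, 0.8, -10, 1],
    [0, 0, 0, 0, 0, 0, 1]
  ]
}}

```text
t: 22.4
eef_pos: [0.647, 0.0736, 0.1883]
ee_rot: [-2.85, -0.446, -0.434]
wrist_force: [-0.6, -0.2, -0.4]
gripper_width: 0.094
```

```bash
python3 tool.py
```

```text
t 22.4 eef [0.647  0.0736 0.1883] w 0.094 F [-0.6 -0.2 -0.4] T [0.04 0.28 0.01] j [-0.1   0.02  1.84  0.19  0.78  1.74]
jaw angle deg -30.7 tilt err rotvec deg [-0.17  0.21 -0.08]
tip above cap centre along axis mm -6.2 perp world mm [0.8 1.9 0.6]
```

Request:
{"name": "servo_tool", "arguments": {
  "motion": [
    [0, 0.2, 0, 0, -1.7, -2, 0.5],
    [0, 0, 0, 0, 0, 0, 0.5],
    [0, 0, 0, 0, 0, 0, 0.5],
    [0, 0, 0, 0, 0, 0, 0.4],
    [0, 0, 0, 0, 0, 0, 0.4],
    [0, 0, 0, 0, 0, 0, 0.4],
    [0, 0, 0, 0, 0, 0, 0.4],
    [0, 0, 0, 0, 0, 0, 0.4],
    [0, 0, 0, 0, 0, 0, 0.4]
  ],
  "force": 30
}}

```text
t: 23.15
eef_pos: [0.6465, 0.0706, 0.1923]
ee_rot: [-2.854, -0.45, -0.43]
wrist_force: [1.0, -0.1, -1.9]
gripper_width: 0.0549
```

```bash
python3 tool.py
```

```text
t 23.15 eef [0.6465 0.0706 0.1923] w 0.0549 F [ 1.  -0.1 -1.9] T [-0.09  0.26  0.09] j [-0.1   0.01  1.84  0.19  0.78  1.73]
jaw angle deg -30.5 tilt err rotvec deg [-0.05  0.3  -0.  ]
tip above cap centre along axis mm -2.3 perp world mm [ 2.2 -0.7  1.2]
```

Request:
{"name": "servo_tool", "arguments": {
  "motion": [
    [-1.5, -0.3, 2.7, 0, 0, 0, 0.4],
    [-3.1, -0.5, 5.4, 0, 0, 0, 0.4],
    [-3.1, -0.5, 5.4, 0, 0, 0, 0.4],
    [-3.1, -0.5, 5.4, 0, 0, 0, 0.4],
    [-3.1, -0.5, 5.4, 0, 0, 0, 0.4],
    [-3.1, -0.5, 5.4, 0, 0, 0, 0.4],
    [-3.1, -0.5, 5.4, 0, 0, 0, 0.4],
    [-3.1, -0.5, 5.4, 0, 0, 0, 0.4],
    [-3.1, -0.5, 5.4, 0, 0, 0, 0.4],
    [-3.1, -0.5, 5.4, 0, 0, 0, 0.4],
    [-1, -0.2, 2, 0, 0, 0, 0.4]
  ]
}}

```text
t: 24.07
eef_pos: [0.6455, 0.0727, 0.1926]
ee_rot: [2.84, -0.432, 0.822]
wrist_force: [-0.6, -0.8, -0.1]
gripper_width: 0.0553
```

```bash
python3 tool.py
```

```text
t 24.07 eef [0.6455 0.0727 0.1926] w 0.0553 F [-0.6 -0.8 -0.1] T [-0.19  0.37 -0.27] j [-0.1   0.01  1.84  0.2   0.8   0.61]
jaw angle deg 33.6 tilt err rotvec deg [-0.36 -0.22 -0.23]
tip above cap centre along axis mm -1.7 perp world mm [1.7 1.3 1.1]
```

Request:
{"name": "servo_tool", "arguments": {
  "motion": [
    [0, 0, 0, 0, 0, 0, 0.9],
    [0, 0, 0, 0, 0, 0, 0.9],
    [0, 0, 0, 0, 0, 0, 0.9],
    [0, 0, 0, 0, 0, 0, 0.9],
    [3.1, 0.5, -5.4, 0, 0, 0, 0.9],
    [3.1, 0.5, -5.4, 0, 0, 0, 0.9],
    [3.1, 0.5, -5.4, 0, 0, 0, 0.9],
    [3.1, 0.5, -5.4, 0, 0, 0, 0.9],
    [3.1, 0.5, -5.4, 0, 0, 0, 0.9],
    [3.1, 0.5, -5.4, 0, 0, 0, 0.9],
    [3.1, 0.5, -5.4, 0, 0, 0, 0.9],
    [3.1, 0.5, -5.4, 0, 0, 0, 0.9],
    [3.1, 0.5, -5.4, 0, 0, 0, 0.9],
    [3.1, 0.5, -5.4, 0, 0, 0, 0.9],
    [1, 0.2, -1.7, 0, 0, 0, 0.9],
    [0, 0, 0, 0, 0, 0, 0.9]
  ]
}}

```text
t: 25.4
eef_pos: [0.6484, 0.0751, 0.1964]
ee_rot: [-2.809, -0.435, -0.513]
wrist_force: [-0.9, -0.1, -0.2]
gripper_width: 0.0845
```

```bash
python3 capw.py
```

```text
t 25.4 eef [0.6484 0.0751 0.1964] w 0.0845 F [-0.9 -0.1 -0.2] T [-0.02  0.27  0.01] j [-0.09  0.01  1.84  0.2   0.77  1.81]
jaw angle deg -34.8 tilt err rotvec deg [-0.33  0.98 -0.09]
tip above cap centre along axis mm -0.0 perp world mm [5.  3.9 3.2]
fingertip local z max [0.01452416 0.01982523 0.02375903]
n 7637 top h 0.19894340229083485 T range [0.07872101 0.12605963] y [-0.02928801  0.02578508]
((0.0990023985505104, -0.003287390572950244), 0.03274765983223915)
```

View pics/w8.png

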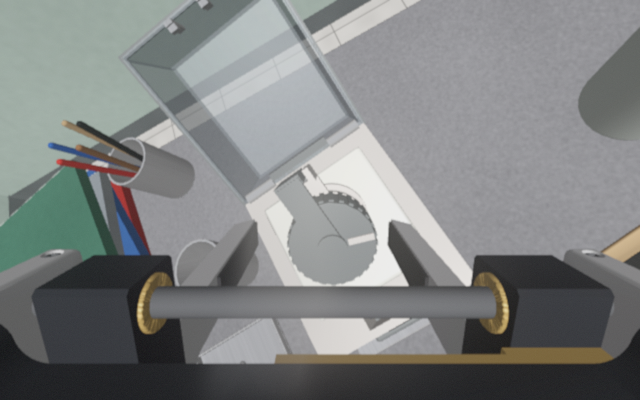

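The pointer mark on the cap now points to (365,240), about 60° anticlockwise from before, and the cap has risen 1 mm. I recentre, regrip and do the second stroke.

Request:
{"name": "servo_tool", "arguments": {
  "motion": [
    [-0.3, 1, -0.1, -2, -3.5, -8, 0.9],
    [0, 0, 0, 0, 0, 0, 0.9]
  ]
}}

```text
t: 25.62
eef_pos: [0.6463, 0.0715, 0.1882]
ee_rot: [-2.825, -0.423, -0.505]
wrist_force: [-1.1, 0.3, 0.3]
gripper_width: 0.0844
```

```bash
python3 tool.py
```

```text
t 25.62 eef [0.6463 0.0715 0.1882] w 0.0844 F [-1.1  0.3  0.3] T [ 0.08  0.23 -0.03] j [-0.1   0.02  1.84  0.19  0.78  1.81]
jaw angle deg -34.6 tilt err rotvec deg [-0.   -0.07 -0.01]
tip above cap centre along axis mm -5.8 perp world mm [ 0.4 -0.   0.2]
```

Request:
{"name": "servo_tool", "arguments": {
  "motion": [
    [0, 0, 0, 0, 0, 0, 0.4],
    [0, 0, 0, 0, 0, 0, 0.4],
    [0, 0, 0, 0, 0, 0, 0.4],
    [0, 0, 0, 0, 0, 0, 0.4],
    [0, 0, 0, 0, 0, 0, 0.4],
    [0, 0, 0, 0, 0, 0, 0.4],
    [0, 0, 0, 0, 0, 0, 0.4],
    [-1.5, -0.3, 2.7, 0, 0, 0, 0.4],
    [-3.1, -0.5, 5.4, 0, 0, 0, 0.4],
    [-3.1, -0.5, 5.4, 0, 0, 0, 0.4],
    [-3.1, -0.5, 5.4, 0, 0, 0, 0.4],
    [-3.1, -0.5, 5.4, 0, 0, 0, 0.4],
    [-3.1, -0.5, 5.4, 0, 0, 0, 0.4],
    [-3.1, -0.5, 5.4, 0, 0, 0, 0.4],
    [-3.1, -0.5, 5.4, 0, 0, 0, 0.4],
    [-3.1, -0.5, 5.4, 0, 0, 0, 0.4],
    [-3.1, -0.5, 5.4, 0, 0, 0, 0.4],
    [0, 0, 0, 0, 0, 0, 0.4]
  ]
}}

```text
t: 27.12
eef_pos: [0.6458, 0.071, 0.1883]
ee_rot: [2.88, -0.455, 0.705]
wrist_force: [-0.4, 1.4, -0.7]
gripper_width: 0.0552
```

```bash
python3 tool.py
```

```text
t 27.12 eef [0.6458 0.071  0.1883] w 0.0552 F [-0.4  1.4 -0.7] T [0.11 0.15 0.12] j [-0.09  0.02  1.84  0.18  0.78  0.74]
jaw angle deg 27.4 tilt err rotvec deg [ 0.28 -0.16  0.14]
tip above cap centre along axis mm -5.4 perp world mm [ 0.1 -0.3  0. ]
```

The cap has turned about 126° in total. Now the swing about the hinge while still holding the cap; I work out the shifts.

```bash
cat > swing.py <<'E'
from tool import *
import sys
H=np.array([.0347,0,.2279]); st,R=tool()
e=dis(st['eef_pos'][None])[0]-H; n=int(sys.argv[1]); step=np.deg2rad(float(sys.argv[2]))
p=e[[0,2]]
for i in range(n):
    q=np.array([p[0]*np.cos(step)+p[1]*np.sin(step),-p[0]*np.sin(step)+p[1]*np.cos(step)]); dd=q-p; p=q
    print((np.array([dd[0]*c,dd[0]*s,dd[1]])*1e3).round(1))
E
python3 swing.py 10 6
```

```text
t 27.12 eef [0.6458 0.071  0.1883] w 0.0552 F [-0.4  1.4 -0.7] T [0.11 0.15 0.12] j [-0.09  0.02  1.84  0.18  0.78  0.74]
jaw angle deg 27.4 tilt err rotvec deg [ 0.28 -0.16  0.14]
tip above cap centre along axis mm -5.4 perp world mm [ 0.1 -0.3  0. ]
[-3.9 -0.7  2.9]
[-3.6 -0.6  3.3]
[-3.3 -0.6  3.7]
[-2.9 -0.5  4. ]
[-2.4 -0.4  4.3]
[-2.  -0.3  4.5]
[-1.5 -0.3  4.7]
[-1.  -0.2  4.8]
[-0.5 -0.1  4.9]
[-0.  -0.   4.9]
```

Request:
{"name": "servo_tool", "arguments": {
  "motion": [
    [-0.5, 3, 0, -2, -0.4, 1.5, 0.4],
    [-1, 5.9, 0, -3.8, -0.7, 3.1, 0.4],
    [-1, 5.9, 0, -3.4, -0.6, 3.5, 0.4],
    [-1, 5.9, 0, -3, -0.5, 3.9, 0.4],
    [0, 0, 0, 0, 0, 0, 0.4]
  ]
}}

```text
t: 27.53
eef_pos: [0.6337, 0.0694, 0.2011]
ee_rot: [3.072, -0.127, 0.634]
wrist_force: [-5.2, -0.0, 2.1]
gripper_width: 0.0557
```

```bash
python3 swing.py 8 6
```

```text
t 27.53 eef [0.6337 0.0694 0.2011] w 0.0557 F [-5.2 -0.   2.1] T [-0.12  0.65  0.11] j [-0.04  0.22  1.5   0.03  1.28  0.89]
jaw angle deg 25.0 tilt err rotvec deg [  3.81 -20.87   0.16]
tip above cap centre along axis mm 10.3 perp world mm [3.1 0.5 1.8]
[-2.6 -0.4  4.1]
[-2.1 -0.4  4.3]
[-1.7 -0.3  4.5]
[-1.2 -0.2  4.7]
[-0.7 -0.1  4.8]
[-0.2 -0.   4.8]
[0.3 0.1 4.8]
[0.8 0.1 4.8]
```

Request:
{"name": "servo_tool", "arguments": {
  "motion": [
    [-1, 5.9, 0, -2.5, -0.4, 4.1, 0.4],
    [-1, 5.9, 0, -2, -0.3, 4.3, 0.4],
    [-1, 5.9, 0, -1.6, -0.3, 4.5, 0.4],
    [-1, 5.9, 0, -1.1, -0.2, 4.7, 0.4],
    [-1, 5.9, 0, -0.7, -0.1, 4.8, 0.4],
    [0, 0, 0, 0, 0, 0, 0.4]
  ]
}}

```text
t: 28.03
eef_pos: [0.6213, 0.0667, 0.2179]
ee_rot: [-2.967, 0.357, 0.655]
wrist_force: [-2.7, 2.4, 4.7]
gripper_width: 0.0554
```

```bash
python3 swing.py 8 6
```

```text
t 28.03 eef [0.6213 0.0667 0.2179] w 0.0554 F [-2.7  2.4  4.7] T [ 0.05  0.36 -0.09] j [ 0.01  0.61  0.97 -0.07  1.95  0.94]
jaw angle deg 16.8 tilt err rotvec deg [  7.95 -44.86   0.2 ]
tip above cap centre along axis mm 24.4 perp world mm [8.6 0.9 5. ]
[-0.8 -0.1  5.3]
[-0.2 -0.   5.4]
[0.4 0.1 5.4]
[0.9 0.2 5.3]
[1.4 0.2 5.2]
[2.  0.3 5. ]
[2.5 0.4 4.8]
[3.  0.5 4.5]
```

Request:
{"name": "servo_tool", "arguments": {
  "motion": [
    [-1, 5.9, 0, -0.6, -0.1, 5.6, 0.4],
    [-1, 5.9, 0, -0.1, 0, 5.6, 0.4],
    [-1, 5.9, 0, 0.5, 0.1, 5.5, 0.4],
    [-1, 5.9, 0, 1, 0.2, 5.4, 0.4],
    [0, 0, 0, 0, 0, 0, 0.4]
  ]
}}

```text
t: 28.45
eef_pos: [0.6197, 0.068, 0.234]
ee_rot: [-2.7, 0.729, 0.793]
wrist_force: [-4.0, 4.6, 9.2]
gripper_width: 0.0559
```

```bash
python3 swing.py 3 6
```

```text
t 28.45 eef [0.6197 0.068  0.234 ] w 0.0559 F [-4.   4.6  9.2] T [ 0.04  1.15 -0.39] j [ 0.03  1.    0.48 -0.17  2.48  0.89]
jaw angle deg 6.3 tilt err rotvec deg [  9.62 -55.12   0.17]
tip above cap centre along axis mm 30.7 perp world mm [17.5  3.9 10.3]
[0.9 0.2 5.4]
[1.5 0.2 5.3]
[2.  0.3 5.1]
```

Released at about 77° of swing, near the wrist's limit. I let go, go straight up (fingers at the cap's sides), bring the tool back to vertical, then look before pushing the cap further.

Request:
{"name": "servo_tool", "arguments": {
  "motion": [
    [0, 0, 0, 0, 0, 0, 0.95],
    [0, 0, 0, 0, 0, 0, 0.95],
    [0, 0, 0, 0, 0, 0, 0.95],
    [0, 0, 0, 0, 0, 0, 0.95],
    [0, 0, 0, 0, 0, 0, 0.95],
    [0, 0, 0, 0, 0, 15, 0.95],
    [0, 0, 0, 0, 0, 30, 0.95],
    [0, 0, 0, 0, 0, 35, 0.95],
    [1, -5.9, 0, -10, 0, 35, 0.95],
    [1, -5.9, 0, -20, 0, 10, 0.5],
    [1, -5.9, 0, -20, -1, 0, 0],
    [1, -5.9, 0, -20, -1, 0, 0],
    [1, -5.9, 0, -20, -1, 0, 0],
    [1, -5.9, 0, -20, -1, 0, 0],
    [1, -5.9, 0, -10, -1, 0, 0],
    [1, -5.9, 0, 0, 0, 0, 0],
    [0, 0, 0, 0, 0, 0, 0]
  ]
}}

```text
t: 29.87
eef_pos: [0.498, 0.0595, 0.3464]
ee_rot: [3.116, -0.033, 0.616]
wrist_force: [-0.3, 0.6, -0.6]
gripper_width: 0.0392
```

```bash
cat > sw.py <<'E'
from tool import *
def angle():
    H=np.array([.0347,0,.2279]); A=[]
    for cam in ['top','scene']:
        d=shot(cam,cam+'9'); D=dis(cloud(d,np.ones((400,640),bool)))
        g=D[(D[:,0]>-.06)&(D[:,0]<.09)&(abs(D[:,1])<.033)&(D[:,2]>.172)&(D[:,2]<.31)]; A.append(g)
    g=np.vstack(A); P=g[:,[0,2]]-H[[0,2]]
    best=[]
    for deg in range(0,113,2):
        a=np.deg2rad(deg); Ri=np.array([[np.cos(a),-np.sin(a)],[np.sin(a),np.cos(a)]])  # inverse swing
        Q=P@Ri.T; ax=np.array([-.5,.866]); t=np.array([.866,.5]); Q=Q-(-.042*t+.005*ax)
        h=Q@ax; T=Q@t; r=np.hypot(T,g[:,1]); sd=np.maximum(r-.028,abs(h)-.013)
        on=(abs(sd)<.0025).sum()-2*(sd<-.005).sum(); best.append((on,deg))
    print('swing candidates',sorted(best)[-4:],'n',len(g),'max z',g[:,2].max())
if __name__=='__main__':
    st,R=tool(); print('eef disp',dis(st['eef_pos'][None]).round(4),st['ee_rot']); angle()
E
python3 sw.py
```

```text
t 29.87 eef [0.498  0.0595 0.3464] w 0.0392 F [-0.3  0.6 -0.6] T [0.02 0.01 0.03] j [-0.05 -0.06  1.5  -0.    1.66  0.9 ]
jaw angle deg 23.3 tilt err rotvec deg [  4.89 -26.16   0.26]
tip above cap centre along axis mm 202.9 perp world mm [-35.5   7.2 -19.5]
eef disp [[-0.1386  0.0128  0.3464]] [ 3.11579492 -0.03257713  0.61581205]
swing candidates [(np.int64(264), 72), (np.int64(270), 66), (np.int64(349), 70), (np.int64(363), 68)] n 1167 max z 0.28580977621988435
```

The cap stands at about 69° of swing. I come down in front of it with the fingers closed and push its underside back.

Request:
{"name": "servo_tool", "arguments": {
  "motion": [
    [0, 1.5, -6, 16, 0, -15, 0],
    [0, 0, -6, 16, 0, -25, 0],
    [0, 0, -6, 16, -1, -25, 0],
    [0, 0, -6, 14, -1, -25, 0],
    [0, 0, 0, 2, 0, -20, 0],
    [0, 0, 0, 0, 0, -2, 0],
    [0, 0, 0, 0, 0, 0, 0]
  ]
}}

```text
t: 30.55
eef_pos: [0.5816, 0.0561, 0.2362]
ee_rot: [3.122, -0.011, 0.175]
wrist_force: [-0.2, 0.0, 0.1]
gripper_width: 0.0007
```

```bash
python3 sw.py
```

```text
t 30.55 eef [0.5816 0.0561 0.2362] w 0.0007 F [-0.2  0.   0.1] T [ 0.08 -0.03  0.  ] j [-0.04  0.18  1.46 -0.02  1.48  1.36]
jaw angle deg 0.9 tilt err rotvec deg [  5.64 -27.53   0.56]
tip above cap centre along axis mm 66.2 perp world mm [-18.8  -7.3 -11.4]
eef disp [[-0.0568 -0.0044  0.2362]] [ 3.12190898 -0.01104129  0.17528995]
swing candidates [(np.int64(237), 72), (np.int64(278), 66), (np.int64(327), 70), (np.int64(340), 68)] n 1151 max z 0.3099535343884282
```

Request:
{"name": "servo_tool", "arguments": {
  "motion": [
    [0, 0, 0, 10, 2.5, 0, 0],
    [0, 0, 0, 10, 2.5, 0, 0],
    [0, 0, 0, 10, 2.5, 0, 0],
    [0, 0, 0, 10, 1.7, 0, 0],
    [0, 0, 0, 10, 1.7, 0, 0],
    [0, 0, 0, 0, 0, 0, 0]
  ]
}}

```text
t: 31.15
eef_pos: [0.6171, 0.063, 0.2549]
ee_rot: [3.116, 0.021, 0.175]
wrist_force: [0.5, -0.7, 0.2]
gripper_width: 0.0006
```

```bash
python3 sw.py
```

```text
t 31.15 eef [0.6171 0.063  0.2549] w 0.0006 F [ 0.5 -0.7  0.2] T [ 0.05  0.04 -0.03] j [-0.02  0.27  1.31 -0.03  1.57  1.38]
jaw angle deg 1.2 tilt err rotvec deg [  6.23 -29.03   0.75]
tip above cap centre along axis mm 64.0 perp world mm [16.3 -0.4  9.3]
eef disp [[-0.0206 -0.0036  0.2549]] [3.11557318 0.02100394 0.17530442]
swing candidates [(np.int64(277), 84), (np.int64(305), 90), (np.int64(383), 86), (np.int64(394), 88)] n 1174 max z 0.30917974919562113
```

Now about 87°. I push further.

Request:
{"name": "servo_tool", "arguments": {
  "motion": [
    [0, -1, 0, 8, 1.7, -4, 0],
    [0, 0, 0, 10, 1.7, -3, 0],
    [0, 0, 0, 10, 1.7, -2, 0],
    [0, 0, 0, 8, 1.4, -2, 0],
    [0, 0, 0, 0, 0, 0, 0]
  ]
}}

```text
t: 31.67
eef_pos: [0.6476, 0.0685, 0.2475]
ee_rot: [3.111, 0.017, 0.175]
wrist_force: [-8.8, -1.0, 3.3]
gripper_width: 0.0004
```

```bash
python3 sw.py
```

```text
t 31.67 eef [0.6476 0.0685 0.2475] w 0.0004 F [-8.8 -1.   3.3] T [-0.18  1.33 -0.08] j [-0.01  0.34  1.24 -0.03  1.57  1.39]
jaw angle deg 1.3 tilt err rotvec deg [  6.43 -28.78   0.89]
tip above cap centre along axis mm 42.2 perp world mm [35.9  3.4 20.8]
eef disp [[ 0.0104 -0.0033  0.2475]] [3.11071326 0.01675407 0.17456742]
swing candidates [(np.int64(166), 106), (np.int64(189), 108), (np.int64(214), 110), (np.int64(283), 112)] n 1053 max z 0.30933164454336876
```

About 110°, nearly at the stop. I back off and check everything.

Request:
{"name": "servo_tool", "arguments": {
  "motion": [
    [0, 0, 0, -10, -2, 0, 0],
    [0, 0, 0, -30, -4, 0, 0],
    [0, 0, 0, -35, -5, 20, 0],
    [0, 0, 0, -35, -25, 20, 0],
    [0, 0, 0, -35, -35, 0, 0],
    [0, 0, 0, -30, -40, 0, 0.5],
    [0, 0, 0, -20, -40, 0, 0.5],
    [0, 0, 0, 0, -40, 0, 0.5],
    [0, 0, 0, 0, -30, 0, 0.5],
    [0, 0, 0, 0, -15, 0, 0.5],
    [0, 0, 0, 0, 0, 0, 0.5],
    [0, 0, 0, 0, 0, 0, 0.5]
  ]
}}

```text
t: 32.77
eef_pos: [0.4675, -0.1582, 0.28]
ee_rot: [3.108, 0.006, 0.181]
wrist_force: [0.2, 0.5, -0.2]
gripper_width: 0.044
```

```bash
python3 sw.py; python3 - <<'E'
from h import *
for c in ['top','scene']:
    d=shot(c); F=cloud(d,np.ones((400,640),bool))
    Q=F[(F[:,2]>.0195)&(F[:,2]<.035)&(abs(F[:,0]-.485)<.10)&(abs(F[:,1]-.285)<.05)]
    print(c,'handle',len(Q),cv2.minAreaRect(Q[:,:2].astype(np.float32)))
    for n,h in [('key_tip',.014),('key_grip',.014),('refill_center',.098),('tumbler_a_center',.047),('duster_center',.027),('truck_center',.04),('stacker_center',.07)]:
        print(n,[(round(r['confidence'],2),np.round(r['pixel']),atz(d,r['pixel'],h).round(3)[:2]) for r in eyes.place_of(c,n)[:2]])
    if c=='top': t=d['image']
    else: sc=d['image']
cv2.imwrite('pics/final.png',np.hstack([cv2.resize(t[60:260,80:480],(400,200))[:,:,::-1],cv2.resize(sc[180:340,240:440],(400,320))[:,:,::-1][:200]]) if 0 else np.vstack([cv2.resize(t[60:260,80:480],(640,320)),cv2.resize(sc[190:330,240:480],(640,280))[:280]])[:,:,::-1])
E
```

```text
t 32.77 eef [ 0.4675 -0.1582  0.28  ] w 0.044 F [ 0.2  0.5 -0.2] T [0.   0.01 0.04] j [-0.48 -0.04  1.61 -0.03  1.56  0.91]
jaw angle deg 1.6 tilt err rotvec deg [  6.48 -28.24   0.97]
tip above cap centre along axis mm 178.1 perp world mm [ -77.4 -211.9  -64.5]
eef disp [[-0.205  -0.1967  0.28  ]] [3.10781257 0.00643212 0.18092863]
swing candidates [(np.int64(237), 106), (np.int64(270), 108), (np.int64(341), 110), (np.int64(461), 112)] n 1530 max z 0.3038741397394253
top handle 96 ((0.4890274405479431, 0.28285300731658936), (0.13082118332386017, 0.01697462983429432), 10.593039512634277)
key_tip [(0.64, array([226., 176.]), array([0.56 , 0.287])), (0.61, array([233., 252.]), array([0.281, 0.257]))]
key_grip [(0.62, array([230., 201.]), array([0.466, 0.271])), (0.62, array([199., 273.]), array([0.208, 0.374]))]
refill_center [(0.78, array([378., 138.]), array([ 0.678, -0.263])), (0.67, array([229., 138.]), array([0.679, 0.264]))]
tumbler_a_center [(0.89, array([231., 140.]), array([0.685, 0.267]))]
duster_center [(0.74, array([376., 198.]), array([ 0.475, -0.264]))]
truck_center [(0.81, array([180., 164.]), array([0.599, 0.45 ]))]
stacker_center [(0.81, array([443., 184.]), array([ 0.518, -0.499]))]
scene handle 150 ((0.48819729685783386, 0.28540441393852234), (0.13573892414569855, 0.01641833409667015), 9.169327735900879)
key_tip [(0.68, array([402., 303.]), array([0.56 , 0.292])), (0.64, array([430., 221.]), array([0.277, 0.258]))]
key_grip [(0.78, array([414., 271.]), array([0.457, 0.282])), (0.57, array([475., 220.]), array([0.206, 0.379]))]
refill_center [(0.79, array([208., 232.]), array([ 0.681, -0.275])), (0.71, array([409., 278.]), array([0.521, 0.28 ]))]
tumbler_a_center [(0.91, array([374., 334.]), array([0.686, 0.262]))]
duster_center [(0.8, array([254., 193.]), array([ 0.47 , -0.273]))]
truck_center []
stacker_center [(0.88, array([193., 169.]), array([ 0.514, -0.476]))]
```

View pics/final.png

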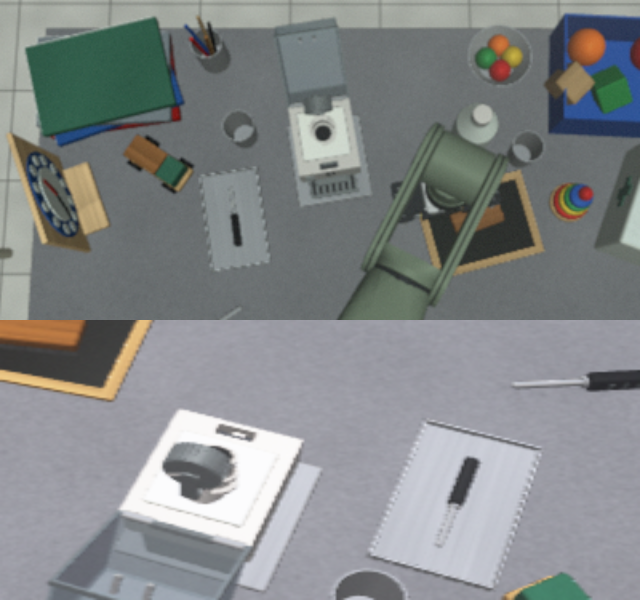

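The picture shows the open mouth at (323,132), the cap swung right back, the hood open, the key flat in its tray, and the other things in place. I hand in.

```bash
python3 -c "
from cell import env
print(env.close_job())"
```

```text
the job is handed in; nothing more can be done
None
```

The dispenser is open for refilling, and I handed the job in at about 33 s of the 72 s allowed.

**What I did**
- **Catch:** I pushed the pin into the hole until the catch resisted with about 4.7 N; the hood then sprang fully open.
- **Key:** I laid it back in its tray.
- **Cap:** I unscrewed it about 126° in two strokes. I swung it to about 70° in the gripper, then pushed it further with closed fingers.

**Last checks**
- **Cap:** the depth fit puts the swing at about 110–112°, near its stop, and the mouth shows open in the picture.
- **Hood:** it lies fully back.
- **Key:** it lies flat, wholly inside the tray, about 7 mm from where it started.
- **Other things:** the duster, truck, stacker and the left tumbler measured where they were. The refill jug's estimate differs by about 15–30 mm, but I compared it at a different height, so that is not a sign it moved. I checked the second tumbler only by eye.
- **Robot:** it touches nothing, and the wrist force is about 0.

**What went wrong or disagreed**
- **Fingertip offset:** the fingertips end about 21 mm short of the reported TCP. This made the first three grips close above the key without moving it. I measured the offset by depth and allowed for it from then on.
- **Pushing the cap:** on the first push the fingers slid up the cap by about 19 mm, and the second push finished it.

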